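# Set a stepped shaft level on vee blocks for a run-out check

### The job

Set up the trunnion shaft for a run-out check on the inspection bed: lay the thinner packing plate in the bed's channel at the end away from the stop, stand one vee block on that plate and the other on the bare channel floor next to the stop, so that there is a block under the middle of each round journal. Then lay the shaft gently along the two vees, its thick journal towards the stop and about 8 mm short of the stop screw, so that it rests level in both. Leave the thicker packing plate where it lies.

Things in the scene. Friction and masses are not known exactly. Their poses are not given: they have to be found in the camera images.
- inspection_bed: Fixed steel bed, 112 x 250 (y) x 15 mm; origin: centre of underside. Channel along y between dark rails: floor z=15, clear width 63, open at -y; rails 16 wide, tops z=35, 6 mm 45-degree lead-in. Stop post at y=104 to 120, top z=81; its level screw's tip is at y=90, z=64. Shaft 8 mm short of it: boss middle y=-1, floor block y=+49, packing and its block y=-51.
- vee_block_1: Loose dark steel vee block, 58 (x) x 44 (y) x 46 mm high, 0.55 kg; origin: centre of underside. 90-degree vee along y, 40 wide at the top, flanks would meet at z=26: a round of radius r lies with its axis at z = 26 + 1.414 r. Grasp the flat faces x=+-29, fingertips 24 mm above its underside, to stay clear above the rails. Twin of vee_block_2; either may go in either place.
- vee_block_2: Loose dark steel vee block, the same in shape, size, mass and axes as vee_block_1.
- thin_packing: Loose bright steel packing plate, the thinner one: 58 (x) x 50 (y) x 8.5 mm thick, one hole in the middle, 0.18 kg. Origin: centre of underside, z up. It lies in the channel with its x axis across it (2.5 mm play each side), so grasp it by its y faces, 50 mm apart; open the fingers no wider than about 70 mm there.
- thick_packing: Loose bright steel packing plate, the thicker one: 58 (x) x 50 (y) x 20 mm thick, two holes. Origin: centre of underside. Not needed; it stays where it is.
- trunnion_shaft: Shaft, 166 mm long, 0.6 kg: dark square boss, 38 x 38, 36 mm along the axis; round journals 65 mm long, 32 mm diameter on the +y side, 20 mm on the -y side. Origin: on the axis at the boss's middle; y towards the thick end. At the start it lies on a boss flat, axis 19 mm up. Grasp the boss by its x faces. Balances 5 mm to the thick side. Laid level: axis at z=63.6 mm in the bed's frame.

How it is judged:
On the way, in this order (a step that is already met when the one before it is completed fails the run):
1. the thinner packing plate lies flat in the channel at the end away from the stop, released (z of thin_packing in the frame of inspection_bed between 0.0125 and 0.0175 m and x of thin_packing in the frame of inspection_bed between -0.006 and 0.006 m and y of thin_packing in the frame of inspection_bed between -0.068 and -0.033 m and angle between thin_packing's own z axis and vertical below 0.04 rad and contact force between the fingers and thin_packing below 0.1 N), for 0.2 s.
2. a vee block stands on the packing plate, released (z of thin_packing in the frame of inspection_bed between 0.0125 and 0.0175 m and x of thin_packing in the frame of inspection_bed between -0.006 and 0.006 m and y of thin_packing in the frame of inspection_bed between -0.068 and -0.033 m and angle between thin_packing's own z axis and vertical below 0.04 rad and (((z of vee_block_1 in the frame of inspection_bed between 0.021 and 0.0265 m and x of vee_block_1 in the frame of inspection_bed between -0.006 and 0.006 m and horizontal distance between vee_block_1 and thin_packing below 0.012 m and angle between vee_block_1's own z axis and vertical below 0.04 rad and angle between the y axis of vee_block_1 and the y axis of inspection_bed, either way round below 0.12 rad) and contact force between the fingers and vee_block_1 below 0.1 N) or ((z of vee_block_2 in the frame of inspection_bed between 0.021 and 0.0265 m and x of vee_block_2 in the frame of inspection_bed between -0.006 and 0.006 m and horizontal distance between vee_block_2 and thin_packing below 0.012 m and angle between vee_block_2's own z axis and vertical below 0.04 rad and angle between the y axis of vee_block_2 and the y axis of inspection_bed, either way round below 0.12 rad) and contact force between the fingers and vee_block_2 below 0.1 N))), for 0.2 s.
3. the shaft lies level in both vees, thick journal towards the stop (y of trunnion_shaft in the frame of inspection_bed between -0.012 and 0.0075 m and x of trunnion_shaft in the frame of inspection_bed between -0.006 and 0.006 m and z of trunnion_shaft in the frame of inspection_bed between 0.0605 and 0.0665 m and angle between trunnion_shaft's own y axis and vertical between 1.5408 and 1.6008 rad and angle between the y axis of trunnion_shaft and the y axis of inspection_bed, either way round below 0.06 rad and (((z of vee_block_1 in the frame of inspection_bed between 0.0125 and 0.0175 m and x of vee_block_1 in the frame of inspection_bed between -0.006 and 0.006 m and y of vee_block_1 in the frame of inspection_bed between 0.033 and 0.068 m and angle between vee_block_1's own z axis and vertical below 0.04 rad and angle between the y axis of vee_block_1 and the y axis of inspection_bed, either way round below 0.12 rad) and (z of vee_block_2 in the frame of inspection_bed between 0.021 and 0.0265 m and x of vee_block_2 in the frame of inspection_bed between -0.006 and 0.006 m and horizontal distance between vee_block_2 and thin_packing below 0.012 m and angle between vee_block_2's own z axis and vertical below 0.04 rad and angle between the y axis of vee_block_2 and the y axis of inspection_bed, either way round below 0.12 rad) and y of vee_block_1 in the frame of trunnion_shaft between 0.037 and 0.064 m and y of vee_block_2 in the frame of trunnion_shaft between -0.064 and -0.037 m and contact force between trunnion_shaft and vee_block_1 above 0.3 N and contact force between trunnion_shaft and vee_block_2 above 0.3 N) or ((z of vee_block_2 in the frame of inspection_bed between 0.0125 and 0.0175 m and x of vee_block_2 in the frame of inspection_bed between -0.006 and 0.006 m and y of vee_block_2 in the frame of inspection_bed between 0.033 and 0.068 m and angle between vee_block_2's own z axis and vertical below 0.04 rad and angle between the y axis of vee_block_2 and the y axis of inspection_bed, either way round below 0.12 rad) and (z of vee_block_1 in the frame of inspection_bed between 0.021 and 0.0265 m and x of vee_block_1 in the frame of inspection_bed between -0.006 and 0.006 m and horizontal distance between vee_block_1 and thin_packing below 0.012 m and angle between vee_block_1's own z axis and vertical below 0.04 rad and angle between the y axis of vee_block_1 and the y axis of inspection_bed, either way round below 0.12 rad) and y of vee_block_2 in the frame of trunnion_shaft between 0.037 and 0.064 m and y of vee_block_1 in the frame of trunnion_shaft between -0.064 and -0.037 m and contact force between trunnion_shaft and vee_block_2 above 0.3 N and contact force between trunnion_shaft and vee_block_1 above 0.3 N))), for 0.2 s.
At the end, for the whole second after the job is handed in: Thin packing flat on the channel floor, a vee block on it (within 12 mm), the other block on the floor by the stop; each within 13 mm of its journal's middle; shaft in both vees, level to 0.03 rad, thick end 0 to 19 mm from the stop; all still and released; thick packing moved under 30 mm (all of step 3 and z of thin_packing in the frame of inspection_bed between 0.0125 and 0.0175 m and x of thin_packing in the frame of inspection_bed between -0.006 and 0.006 m and y of thin_packing in the frame of inspection_bed between -0.068 and -0.033 m and angle between thin_packing's own z axis and vertical below 0.04 rad and linear speed of each of vee_block_1, vee_block_2, thin_packing, trunnion_shaft below 0.01 m/s and distance of thick_packing from where it was at the start of the episode below 0.03 m); the robot touches nothing.
It fails at once if the thicker packing plate is moved (distance of thick_packing from where it was at the start of the episode above 0.03 m).
It fails at once if the shaft is dropped instead of being laid down (falls free at over 0.45 m/s) (contact force between the fingers and trunnion_shaft below 0.1 N and linear speed of trunnion_shaft above 0.45 m/s).
It also fails if it takes over 99 s, if anything falls off the work surface, if the arm or the gripper's body presses on something with over 40 N, if the wrist force passes 120 N, or if a joint passes its speed limit or range.

### The arm

A 6-joint arm with a two-finger parallel gripper is mounted at the origin on a cart in front of the work surface, level with it; the furniture and walls round the work are solid. World frame = base frame: x ahead of the robot, y to its left, z up, the work surface at z = 0. Lengths are in m, angles in rad, forces in N, time in s.
With the tool pointing down it reaches from about 0.35 to 0.775 m from the base axis. Payload 5.5 kg.
Tool frame: the origin (TCP) lies at the very end of the fingers, on their centre line; the grasp point (between the pads) lies 19 mm behind it; z points along the fingers, y is the line along which they close (so a half turn about z gives the same grasp; the last joint's range is limited). The gripper opens to 85 mm and grips with 20 to 120 N. Pads are 22 mm wide; open, the fingers measure 114 mm over their backs; the gripper's body (76 mm by 85 mm) begins 54 mm behind the grasp point. The pads swing forward as they close: fully open they stand 13 mm farther back than shut.
Start: joints at [-1.397, 0.313, 0.046, 1.304, 0, 1.431], TCP at [0.177, -0.547, 0.204] pointing down, gripper open.
Joint ranges: [-2.76, 2.76], [-0.86, 1.69], [-1.03, 1.26], [-2.2, 2.34], [-1.47, 1.5], [-3.14, 3.14]. Speed limits (rad/s): [2.57, 2.57, 3.14, 3.14, 3.14, 3.14].

### API

Orientations are given as a unit quaternion [w, x, y, z].
In Python, from workcell import env, imaging, ticket gives the robot as it stands. The module is installed in compiled form; this text tells all that it offers.
- The arm moves only by the tool apply_moves, never from a script. Its argument "rows" is a list of rows, each an object with "xyz": the shift along the tool's x, y, z in mm, a list of three; "turn": the turn, a rotation vector about the tool's x, y, z in rad, a list of three; "grip": the opening, from 0 (shut) to 1 (fully open). A call has 1 to 12 rows; each row is the pose to reach, as a shift and turn from the pose commanded when the call began, along the tool's axes at that moment; what a row does not reach only later rows make up. A row lasts 1/12 s, in which the tool goes at most 41.7 mm and 7.16 degrees, less where a joint would pass 70% of its speed; a pose out of reach is approached as far as the arm can. A call with a gripper value outside its range is refused whole. The fingers move at their own pace and stop on an object; "force" is the grip in N (left out, the last holds). Time passes only in rows, so rows that repeat a pose let the fingers close. It gives the time, the measured TCP pose, the force, the opening and the grip force at its end, in the units of the state.
- env.get_state(): the state, without advancing time (a new reading comes with each control period).
- imaging.read_camera(name): name is "scene" or "side" or "wrist"; returns a dict with "color" (384x512x3 uint8, blue, green, red), "z_map" (384x512 float32, m along the optical axis (not along the pixel's ray), 0 where there is no reading), "camera_matrix" (3x3 intrinsics, pixels), "view" (4x4, takes a point from world to camera coordinates). Camera axes: x right, y down, z forward; pixel columns grow to the right and rows downward; lengths in m; the calibration is good to about 2 mm. The wrist camera is an equidistant fisheye: a pixel r from the principal point sees the ray r / f radians off the axis. A picture is of the moment at which its call begins.
- ticket.hand_in(): hands the job in; it is judged then, once.
The state is a dict: "clock": time; "joint_pos": joint angles; "qvel": joint speeds; "tau": joint torques, N m; "tcp_pos": TCP position; "orientation": TCP orientation; "wrist_force": force on the tool from outside, world axes, zero at the start; "ft_torque": the same for the moment, N m; "finger_gap": finger opening in m; "grip_force": force on a finger pad.
Only numpy, scipy, OpenCV 4.12 (cv2) and the standard library are available. Lean on these libraries where they do the work, as an engineer would, in place of code of your own. Each camera call takes 0.05 s, during which the arm holds its last target. There are 200 camera calls.

## Working session

There is one attempt and no reset: what is moved stays moved. The work goes in short steps, Python scripts to look and compute and a tool call to move; the robot and the scene stay as the last step left them, time stands still between calls to the robot, and variables do not carry over. Pictures are saved under pics/ and viewed, at most 14 in all, crops included, and the job is handed in when it is done.

Besides the shell and the picture viewer there is one more tool, called as a command line: name --argument value ..., lists and objects as JSON in quotes. apply_moves: Moves the arm, as the interface text tells. Its arguments: {"type":"object","properties":{"rows":{"type":"array"},"force":{"type":"number"}},"required":["rows"]}

```bash
mkdir -p pics
cat > h.py <<'E'
import numpy as np, cv2
from workcell import env, imaging, ticket
def cloud(c):
    z=c["z_map"];K=c["camera_matrix"];v,u=np.indices(z.shape)
    P=np.stack([(u-K[0,2])/K[0,0]*z,(v-K[1,2])/K[1,1]*z,z],-1)
    V=c["view"];return (P-V[:3,3])@V[:3,:3]
E
python3 - <<'E'
from h import *
for n in ["scene","side"]:
    c=imaging.read_camera(n);cv2.imwrite(f"pics/{n}0.png",c["color"]);np.savez(f"{n}0.npz",**c)
    V=c["view"];print(n,-V[:3,:3].T@V[:3,3],V[2,:3],c["camera_matrix"][0,0],(c["z_map"]>0).mean())
print(env.get_state())
E
```

```text
scene [-0.11784899  0.77752223  0.77385142] [ 0.5416283  -0.61242352 -0.57582655] 442.3634122809769 0.9538726806640625
side [ 0.3548548  -1.02965028  0.65813781] [ 0.15393842  0.8496934  -0.50430556] 452.1373188118948 0.9961954752604166
{'clock': 0.1, 'joint_pos': array([-1.39661375e+00,  3.13923856e-01,  4.51048273e-02,  1.30357574e+00,
       -1.41677565e-05,  1.43119517e+00]), 'qvel': array([ 6.26182488e-04, -3.07529625e-04,  3.50320660e-03, -1.89243126e-03,
       -4.33407549e-05, -1.25008010e-03]), 'tau': array([ 1.79032126e-03, -4.81724668e+01,  2.99245191e+01,  1.27069774e-02,
       -2.01865191e-04,  1.30787029e-05]), 'tcp_pos': array([ 0.17738071, -0.54644897,  0.20310389]), 'orientation': array([-7.98978050e-04,  9.87717380e-01,  1.56248966e-01, -2.09012084e-05]), 'wrist_force': array([ 0.54689493,  0.74273623, -0.21171129]), 'ft_torque': array([-0.00403799, -0.00950004,  0.07053976]), 'grip_force': 0.0, 'finger_gap': 0.08559791572761864}
```

View pics/scene0.png

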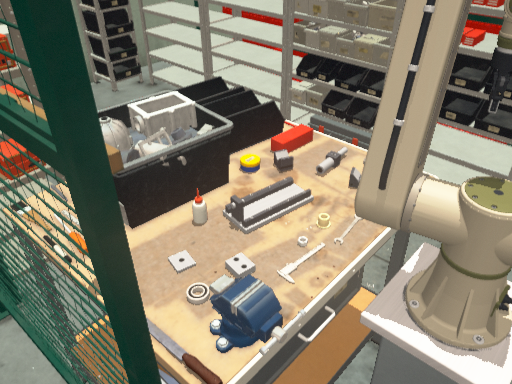

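View pics/side0.png

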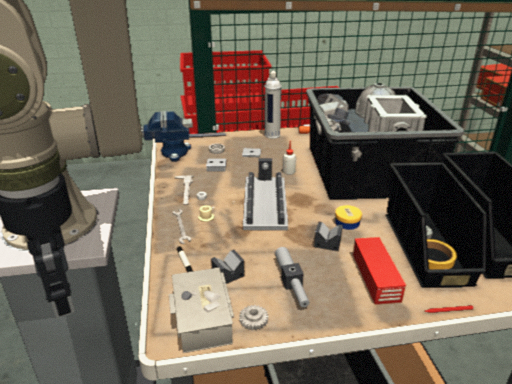

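Both views show the bed at the centre: side (265,200), with the stop at its far (+y) end at (265,165). The vee blocks are at side (327,236) and (232,265), and the shaft is at (292,278). The one-hole plate is at (251,152) and the two-hole plate at (216,163). Next I'll build a metric top view from the depth clouds.

```bash
cat > ortho.py <<'E'
from h import *
def ortho(cs,x0=.25,x1=.85,y0=-.45,y1=.35,r=1000):
    H=int((y1-y0)*r);W=int((x1-x0)*r);best=np.full((H,W),-1.);img=np.zeros((H,W,3),np.uint8)
    for c in cs:
        P=cloud(c).reshape(-1,3);C=c["color"].reshape(-1,3);ok=(c["z_map"].ravel()>0)&(P[:,2]<.12);P=P[ok];C=C[ok]
        o=np.argsort(P[:,2]);P=P[o];C=C[o]
        i=((y1-P[:,1])*r).astype(int);j=((P[:,0]-x0)*r).astype(int)
        for d in (-1,0,1):
            for e in (-1,0,1):
                a=i+d;b=j+e;k=(a>=0)&(a<H)&(b>=0)&(b<W);a=a[k];b=b[k];z=P[k,2]
                m=z>best[a,b];best[a[m],b[m]]=z[m];img[a[m],b[m]]=C[k][m]
    return img,best
E
python3 - <<'E'
from ortho import *
for n in ["scene","side"]:
    c=dict(np.load(f"{n}0.npz"));im,z=ortho([c]);cv2.imwrite(f"pics/o_{n}.png",cv2.resize(im,None,fx=1,fy=.75) if 0 else im[:,:])
    P=cloud(c);m=(P[...,0]>.3)&(P[...,0]<.8)&(abs(P[...,1])<.3)&(abs(P[...,2])<.006);print(n,np.median(P[m][:,2]),P[m][:,2].std())
    mm=((z>.006)&(z<.1)).astype(np.uint8);mm=cv2.morphologyEx(mm,cv2.MORPH_OPEN,np.ones((5,5)))
    k,l,s,ce=cv2.connectedComponentsWithStats(mm)
    for i in range(1,k):
        if s[i,4]>150:
            zz=z[l==i];cn=cv2.minAreaRect(np.argwhere(l==i)[:,::-1].astype(np.float32))
            print("x %.3f y %.3f"%(.25+cn[0][0]/1000,.35-cn[0][1]/1000),"size %.0f %.0f ang %.0f"%(*cn[1],cn[2]),"z90 %.3f zmed %.3f"%(np.percentile(zz,95),np.median(zz)))
a=cv2.imread("pics/o_scene.png");b=cv2.imread("pics/o_side.png");cv2.imwrite("pics/o.png",cv2.resize(np.hstack([a,b]),None,fx=.66,fy=.66*1.0)[:600])
E
```

```text
scene 0.0006255973255155903 0.001684467090787134
x 0.416 y 0.242 size 15 54 ang 18 z90 0.022 zmed 0.021
x 0.649 y 0.178 size 25 43 ang 40 z90 0.078 zmed 0.057
x 0.525 y 0.104 size 26 58 ang 14 z90 0.038 zmed 0.029
x 0.573 y 0.116 size 24 48 ang 86 z90 0.084 zmed 0.071
x 0.516 y 0.054 size 10 40 ang 5 z90 0.038 zmed 0.034
x 0.587 y 0.004 size 8 31 ang 10 z90 0.038 zmed 0.031
x 0.500 y -0.024 size 29 13 ang 90 z90 0.038 zmed 0.034
x 0.385 y -0.029 size 11 23 ang 76 z90 0.030 zmed 0.028
x 0.494 y -0.050 size 15 24 ang 16 z90 0.038 zmed 0.031
x 0.639 y -0.198 size 9 25 ang 30 z90 0.048 zmed 0.042
x 0.426 y -0.250 size 11 31 ang 67 z90 0.048 zmed 0.034
x 0.703 y -0.374 size 35 8 ang 90 z90 0.052 zmed 0.041
x 0.821 y -0.366 size 19 10 ang 90 z90 0.095 zmed 0.072
side 0.0014705858118993242 0.001361408301460644
x 0.277 y 0.339 size 16 48 ang 90 z90 0.097 zmed 0.086
x 0.429 y 0.213 size 22 10 ang 18 z90 0.024 zmed 0.018
x 0.652 y 0.157 size 39 20 ang 17 z90 0.076 zmed 0.056
x 0.570 y 0.102 size 19 40 ang 90 z90 0.084 zmed 0.076
x 0.385 y -0.050 size 29 13 ang 9 z90 0.031 zmed 0.027
x 0.493 y 
[... 632 characters left out ...]
14 ang 90 z90 0.062 zmed 0.057
x 0.375 y -0.349 size 51 43 ang 51 z90 0.059 zmed 0.057
x 0.723 y -0.345 size 22 23 ang 32 z90 0.051 zmed 0.050
x 0.711 y -0.357 size 23 22 ang 3 z90 0.051 zmed 0.049
x 0.752 y -0.364 size 30 15 ang 74 z90 0.051 zmed 0.049
x 0.830 y -0.382 size 45 32 ang 10 z90 0.092 zmed 0.057
x 0.344 y -0.374 size 19 13 ang 90 z90 0.061 zmed 0.058
x 0.394 y -0.383 size 36 26 ang 90 z90 0.059 zmed 0.057
x 0.726 y -0.394 size 60 46 ang 3 z90 0.051 zmed 0.049
x 0.553 y -0.390 size 32 20 ang 85 z90 0.031 zmed 0.029
x 0.450 y -0.417 size 53 45 ang 12 z90 0.023 zmed 0.014
x 0.453 y -0.399 size 26 11 ang 13 z90 0.023 zmed 0.022
x 0.726 y -0.399 size 14 16 ang 90 z90 0.052 zmed 0.050
```

View pics/o.png

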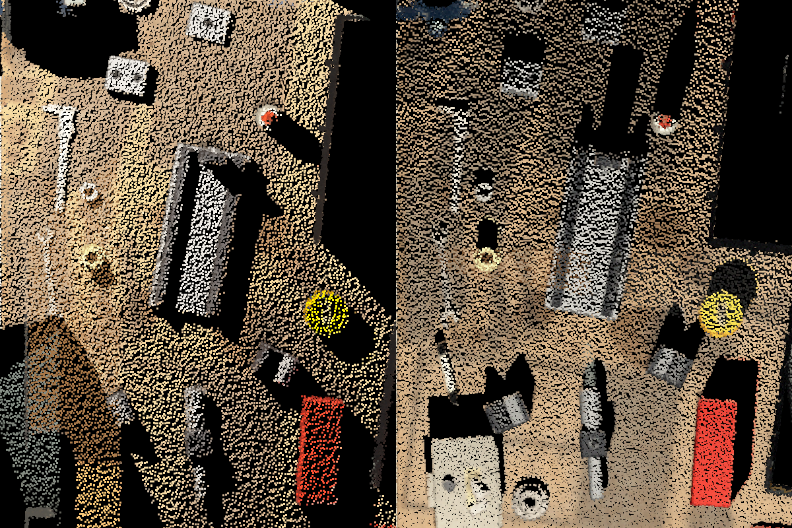

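The top view agrees with the images: the bed is at about (0.54,-0.01), with its stop at the +y end. The shaft is around (0.55,-0.33), with its thick journal apparently towards +y. I'll lift the arm over the scene for a closer wrist view.

```bash
cat >> h.py <<'E'
from scipy.spatial.transform import Rotation as Ro
def tool():
    s=env.get_state();q=s["orientation"];return s["tcp_pos"],Ro.from_quat([q[1],q[2],q[3],q[0]])
def down(a):  # tool down, tool y axis (closing line) at world angle a
    y=np.array([np.cos(a),np.sin(a),0]);z=np.array([0,0,-1.]);return Ro.from_matrix(np.stack([np.cross(y,z),y,z],1))
def go(p,a,P=None,R=None):
    if P is None: P,R=tool()
    best=min((down(a+k*np.pi) for k in(0,1)),key=lambda T:(R.inv()*T).magnitude())
    t=(R.inv()*best).as_rotvec();d=R.inv().apply(np.array(p)-P)*1000
    print("xyz",d.round(1),"turn",t.round(3),"rows>=",max(np.linalg.norm(d)/41.7,np.degrees(np.linalg.norm(t))/7.16).__round__(1))
    return np.array(p),best
def wcloud(c):
    z=c["z_map"];K=c["camera_matrix"];v,u=np.indices(z.shape)
    x=(u-K[0,2])/K[0,0];y=(v-K[1,2])/K[1,1];r=np.hypot(x,y);k=np.where(r>1e-6,np.tan(np.minimum(r,1.4))/np.maximum(r,1e-6),1)
    P=np.stack([x*k*z,y*k*z,z],-1);V=c["view"];return (P-V[:3,3])@V[:3,:3]
E
python3 - <<'E'
from h import *
print(tool()[1].as_matrix().round(3))
go([.50,-.12,.36],np.radians(-72+0))
go([.50,-.12,.36],np.radians(-10))
c=imaging.read_camera("wrist");V=c["view"];print(-V[:3,:3].T@V[:3,3],V[2,:3],c["camera_matrix"])
E
```

```text
[[ 0.951  0.309 -0.   ]
 [ 0.309 -0.951  0.002]
 [ 0.    -0.002 -1.   ]]
xyz [ 438.5 -306.3 -156.3] turn [-0.002 -0.    -0.   ] rows>= 13.4
xyz [ 438.5 -306.3 -156.3] turn [-1.000e-03 -1.000e-03 -1.082e+00] rows>= 13.4
[ 0.25542867 -0.52223444  0.37279033] [-0.30503399 -0.0967303  -0.94741623] [[297.31863964   0.         251.77508748]
 [  0.         297.31863964 190.83373717]
 [  0.           0.           1.        ]]
```

apply_moves --rows '[{"xyz": [40,-30,-90],"turn": [0,0,-0.1],"grip": 1},{"xyz": [438,-306,-156],"turn": [0,0,-1.05],"grip": 1},{"xyz": [438,-306,-156],"turn": [0,0,-1.05],"grip": 1},{"xyz": [438,-306,-156],"turn": [0,0,-1.05],"grip": 1},{"xyz": [438,-306,-156],"turn": [0,0,-1.05],"grip": 1},{"xyz": [438,-306,-156],"turn": [0,0,-1.05],"grip": 1},{"xyz": [438,-306,-156],"turn": [0,0,-1.05],"grip": 1},{"xyz": [438,-306,-156],"turn": [0,0,-1.05],"grip": 1},{"xyz": [438,-306,-156],"turn": [0,0,-1.05],"grip": 1},{"xyz": [438,-306,-156],"turn": [0,0,-1.05],"grip": 1},{"xyz": [438,-306,-156],"turn": [0,0,-1.05],"grip": 1},{"xyz": [438,-306,-156],"turn": [0,0,-1.05],"grip": 1}]'

```text
clock: 1.15
tcp_pos: [0.4594, -0.1727, 0.3446]
orientation: [0.0, 0.776, 0.63, -0.0]
wrist_force: [1.9, -1.2, -0.1]
finger_gap: 0.0856
grip_force: 0.0
```

Run:
```python
from h import *
s=env.get_state();print(s["clock"],s["tcp_pos"],s["joint_pos"].round(3));print(tool()[1].as_matrix().round(3))
c=imaging.read_camera("wrist");cv2.imwrite("pics/w1.png",c["color"]);np.savez("w1.npz",**c)
V=c["view"];print(-V[:3,:3].T@V[:3,3]);P=wcloud(c)
m=(c["z_map"]>0)&(abs(P[...,2])<.006);print(m.mean(),np.median(P[m][:,2]),np.percentile(P[m],[1,99],axis=0))
```

```text
1.15 [ 0.45942937 -0.17271588  0.34461088] [-0.523  0.148  0.175  1.598 -0.     1.255]
[[ 0.206  0.979  0.   ]
 [ 0.979 -0.206 -0.   ]
 [-0.     0.    -1.   ]]
[ 0.47604525 -0.09302789  0.51425565]
0.3734130859375 -0.00036568411011070107 [[-0.05500005 -0.47555114 -0.00283511]
 [ 1.00603358  0.13801124  0.00449085]]
```

View pics/w1.png

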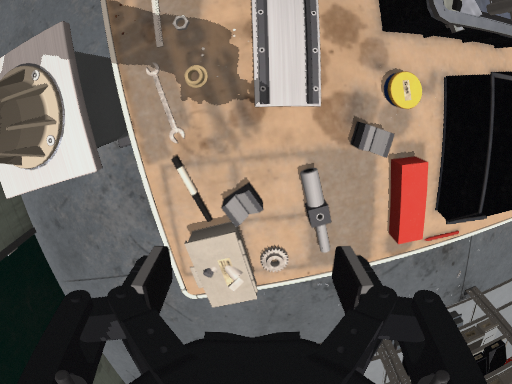

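The wrist image has +y up and +x right. It shows the bed's open end at (285,100), the vee blocks at (372,138) and (242,202), and the shaft at (316,210) with its thick end up (+y). The grey box near (225,265) and the gear at (273,258) are close to block 2.

```bash
cat > fit.py <<'E'
from h import *
def rect(P,ok,ctr,rad,z0,z1,name):
    m=ok&(np.hypot(P[...,0]-ctr[0],P[...,1]-ctr[1])<rad)&(P[...,2]>z0)&(P[...,2]<z1)
    m=cv2.morphologyEx(m.astype(np.uint8),cv2.MORPH_CLOSE,np.ones((3,3)))&ok
    k,l,s,_=cv2.connectedComponentsWithStats(m.astype(np.uint8));
    if k<2: print(name,"none");return
    i=1+np.argmax(s[1:,4]);Q=P[(l==i)]
    r=cv2.minAreaRect((Q[:,:2]*1000).astype(np.float32))
    print(name,"c",np.round(r[0],1),"size",np.round(r[1],1),"ang %.1f"%r[2],"z med %.4f p95 %.4f n %d"%(np.median(Q[:,2]),np.percentile(Q[:,2],95),len(Q)));return Q
E
python3 - <<'E'
from fit import *
c=dict(np.load("w1.npz"));P=wcloud(c);ok=c["z_map"]>0
rect(P,ok,(.658,-.217),.055,.03,.06,"veeR")
rect(P,ok,(.658,-.217),.055,.0415,.06,"veeR top")
rect(P,ok,(.43,-.27),.05,.03,.055,"veeL")
rect(P,ok,(.43,-.27),.05,.0415,.055,"veeL top")
rect(P,ok,(.55,-.33),.12,.008,.06,"shaft")
rect(P,ok,(.55,-.33),.12,.0335,.06,"boss")
rect(P,ok,(.52,-.07),.1,.012,.019,"floor")
rect(P,ok,(.52,-.07),.1,.03,.04,"rail")
I=c["color"]
cv2.imwrite("pics/w1c.png",cv2.resize(I[80:300,170:420],None,fx=3,fy=2.7,interpolation=cv2.INTER_CUBIC)[:600,:800])
E
```

```text
veeR c [ 681.6 -210.8] size [43.9 25.8] ang 65.0 z med 0.0405 p95 0.0462 n 408
veeR top c [ 646.7 -193.8] size [45.  14.5] ang 64.0 z med 0.0452 p95 0.0467 n 195
veeL c [ 405.1 -280.8] size [26.3 44.5] ang 23.5 z med 0.0408 p95 0.0463 n 415
veeL top c [ 400.3 -282.8] size [15.8 44.3] ang 23.5 z med 0.0448 p95 0.0468 n 204
shaft c [ 550.6 -321.4] size [ 39.1 166. ] ang 3.5 z med 0.0322 p95 0.0383 n 1375
boss c [ 547.3 -290.3] size [ 38.4 101.6] ang 5.5 z med 0.0368 p95 0.0387 n 625
floor c [545.3 -49.9] size [151.6 114.9] ang 79.8 z med 0.0147 p95 0.0163 n 3913
rail c [505.9 -40.8] size [143.4  15.9] ang 79.5 z med 0.0342 p95 0.0362 n 813
```

View pics/w1c.png

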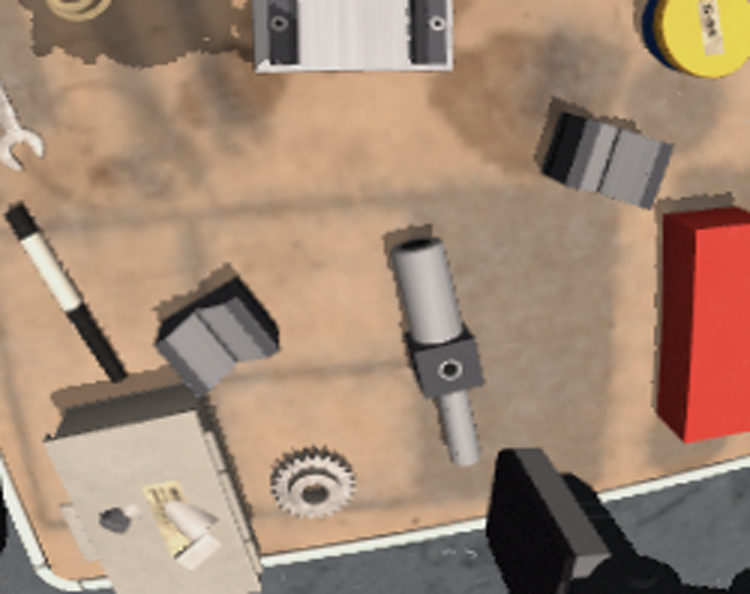

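Run:
```python
from fit import *
c=dict(np.load("w1.npz"));P=wcloud(c);ok=c["z_map"]>0
rect(P,ok,(.55,-.325),.04,.0365,.06,"boss")
rect(P,ok,(.55,-.26),.05,.031,.0362,"thick j top")
rect(P,ok,(.36,-.36),.09,.05,.075,"box top")
m=ok&(P[...,0]>.33)&(P[...,0]<.45)&(P[...,1]>-.345)&(P[...,1]<-.26)&(P[...,2]>.05);print((P[m][:,:2].max(0)*1e3).round(), P[m][np.argmax(P[m][:,1])].round(3),P[m][np.argmax(P[m][:,0])].round(3))
go([.53,.07,.34],np.radians(-10.3))
```

```text
boss c [ 550.1 -320.1] size [37.6 41.8] ang 5.0 z med 0.0375 p95 0.0389 n 389
thick j top c [ 552.6 -274.1] size [70.2 34.7] ang 85.7 z med 0.0333 p95 0.0361 n 434
box top c [ 353.8 -381.1] size [109.8 137.6] ang 3.7 z med 0.0552 p95 0.0593 n 3268
[ 406. -311.] [ 0.397 -0.311  0.055] [ 0.406 -0.343  0.056]
xyz [245.8  17.9   7.1] turn [ 0.004 -0.003 -0.021] rows>= 5.9
```

Run:
```python
from fit import *
c=dict(np.load("w1.npz"));P=wcloud(c);ok=c["z_map"]>0
m=ok&(abs(P[...,0]-.55)<.05)&(P[...,1]>-.42)&(P[...,1]<-.22)&(P[...,2]>.006)
Q=P[m]*1000
for y in np.arange(-410,-225,10):
    S=Q[abs(Q[:,1]-y)<5]
    if len(S)>4: print(y,len(S),"x range %.1f %.1f zmax %.1f x@top %.1f"%(S[:,0].min(),S[:,0].max(),np.percentile(S[:,2],97),S[S[:,2]>np.percentile(S[:,2],75)][:,0].mean()))
```

```text
-400 40 x range 546.4 564.1 zmax 28.7 x@top 556.5
-390 44 x range 545.6 565.4 zmax 29.2 x@top 554.4
-380 49 x range 544.8 564.9 zmax 29.5 x@top 555.2
-370 44 x range 544.9 563.7 zmax 28.7 x@top 552.4
-360 47 x range 544.8 563.3 zmax 28.9 x@top 554.0
-350 40 x range 543.7 561.7 zmax 29.0 x@top 553.3
-340 55 x range 532.3 571.1 zmax 38.5 x@top 550.0
-330 110 x range 531.4 569.5 zmax 39.1 x@top 552.6
-320 114 x range 530.8 568.9 zmax 39.4 x@top 552.5
-310 120 x range 531.0 568.4 zmax 39.0 x@top 547.4
-300 130 x range 532.6 569.0 zmax 37.4 x@top 551.9
-290 89 x range 533.6 564.9 zmax 35.1 x@top 548.1
-280 94 x range 533.2 563.6 zmax 35.3 x@top 547.6
-270 95 x range 531.8 563.6 zmax 34.7 x@top 547.2
-260 93 x range 531.3 561.8 zmax 35.4 x@top 547.2
-250 96 x range 530.8 561.8 zmax 35.3 x@top 546.3
-240 118 x range 530.0 560.6 zmax 34.9 x@top 545.6
```

apply_moves --rows '[{"xyz": [246,18,7],"turn": [0,0,-0.02],"grip": 1},{"xyz": [246,18,7],"turn": [0,0,-0.02],"grip": 1},{"xyz": [246,18,7],"turn": [0,0,-0.02],"grip": 1},{"xyz": [246,18,7],"turn": [0,0,-0.02],"grip": 1},{"xyz": [246,18,7],"turn": [0,0,-0.02],"grip": 1},{"xyz": [246,18,7],"turn": [0,0,-0.02],"grip": 1},{"xyz": [246,18,7],"turn": [0,0,-0.02],"grip": 1},{"xyz": [246,18,7],"turn": [0,0,-0.02],"grip": 1},{"xyz": [246,18,7],"turn": [0,0,-0.02],"grip": 1}]'

```text
clock: 1.95
tcp_pos: [0.5267, 0.0625, 0.3367]
orientation: [-0.0, 0.77, 0.638, -0.001]
wrist_force: [0.7, -0.1, 0.7]
finger_gap: 0.0855
grip_force: 0.0
```

Run:
```python
from fit import *
s=env.get_state();print(s["clock"],s["tcp_pos"],s["joint_pos"].round(3))
c=imaging.read_camera("wrist");cv2.imwrite("pics/w2.png",c["color"]);np.savez("w2.npz",**c)
```

```text
1.95 [0.52670058 0.06248128 0.33674984] [-3.300e-02  2.270e-01  2.540e-01  1.598e+00 -1.000e-03  1.724e+00]
```

View pics/w2.png

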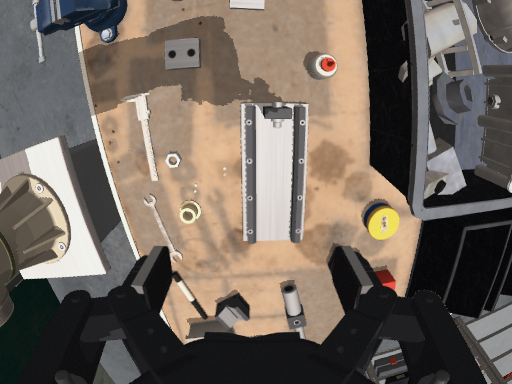

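The bed fills (240–308, 102–242), with the stop at the top; the thick plate is at (182,53). The thin plate is only just visible at (247,3).

Run:
```python
from fit import *
c=dict(np.load("w2.npz"));P=wcloud(c)*1000;ok=c["z_map"]>0;I=c["color"]
V=c["view"];print("cam",-V[:3,:3].T@V[:3,3])
t=ok&(abs(P[...,2])<6)&(abs(P[...,0]-540)<150)&(abs(P[...,1])<150);print("table z",np.median(P[t][:,2]))
# rotate to guess bed frame
a=np.radians(-10.3);
for it in range(3):
    ex=np.array([np.cos(a),np.sin(a)]);ey=np.array([-np.sin(a),np.cos(a)])
    g=np.array([543,-8.]);X=(P[...,:2]-g)@ex;Y=(P[...,:2]-g)@ey
    m=ok&(abs(X)<70)&(abs(Y)<140)&(P[...,2]>31)&(P[...,2]<39)
    res=[]
    for s in(-1,1):
        k=m&(X*s>25);
        # inner/outer edge vs Y
        e=[];
        for y in np.arange(-100,90,10):
            S=X[k&(abs(Y-y)<5)]
            if len(S)>5:e.append((y,np.percentile(S,5),np.percentile(S,95)))
        e=np.array(e);res.append([np.polyfit(e[:,0],e[:,j],1) for j in(1,2)])
    res=np.array(res);sl=res[:,:,0].mean();print("slopes",res[:,:,0].round(4).tolist(),"x",res[:,:,1].round(1).tolist());a-=sl
    print("ang",np.degrees(a))
f=ok&(abs(X)<20)&(abs(Y)<150)&(abs(P[...,2]-15)<4);print("floor z",np.median(P[f][:,2]),"Y ends",np.percentile(Y[f],[.3,1,99]))
b=ok&(abs(X)<56)&(Y<-100)&(Y>-150)&(P[...,2]>9);print("open end",np.percentile(Y[b],[.5,1,2,5]))
p=ok&(abs(X)<30)&(abs(Y-110)<30)&(P[...,2]>75)&(P[...,2]<86);print("post",np.percentile(Y[p],[2,98]),np.percentile(X[p],[2,98]),np.median(P[p][:,2]),p.sum())
r=ok&(abs(X)<56)&(P[...,2]>30)&(P[...,2]<39);print("rails Y",np.percentile(Y[r],[.5,1,99,99.5]))
# full footprint
r=ok&(abs(X)<70)&(abs(Y)<145)&(P[...,2]>9);print("foot X",np.percentile(X[r],[.5,1,99,99.5]))
for n in("scene","side"):
    c=dict(np.load(n+"0.npz"));Q=cloud(c);o=c["z_map"]>0
    rect(Q,o,(.575,.318),.06,.005,.02,n+" thin");rect(Q,o,(.447,.238),.06,.012,.03,n+" thick")
```

```text
cam [0.54178913 0.1425366  0.50638149]
table z -0.3930162054545316
slopes [[-0.0015, -0.004], [-0.0027, -0.0045]] x [[-38.5, -26.8], [43.2, 55.6]]
ang -10.11785706347042
slopes [[0.0016, -0.0003], [0.0005, -0.0013]] x [[-38.5, -26.8], [43.2, 55.6]]
ang -10.124787256950786
slopes [[0.0015, -0.0004], [0.0004, -0.0014]] x [[-38.5, -26.8], [43.2, 55.6]]
ang -10.124784823470582
floor z 14.50749778123402 Y ends [-115.37703174 -113.40782559  130.92638861]
open end [-116.17000195 -116.00005607 -115.86174324 -115.3680942 ]
post [113.40098663 127.96501098] [-11.10997084  27.39508346] 80.57078709653423 305
rails Y [-316.72794647 -309.33629391  126.17642883  127.42212785]
foot X [-68.13007447 -66.70312371  60.3978359   62.54365299]
scene thin c [565.3 314.8] size [50.2 68.7] ang 75.7 z med 0.0086 p95 0.0109 n 364
scene thick c [442.1 234.6] size [51.7 60.2] ang 79.8 z med 0.0200 p95 0.0225 n 423
side thin c [569.4 319.6] size [71.9 66.5] ang 78.4 z med 0.0101 p95 0.0129 n 148
side thick c [439.2 230.6] size [55.7 58.7] ang 82.4 z med 0.0210 p95 0.0239 n 191
```

Run:
```python
from fit import *
a=np.radians(-10.12);ex=np.array([np.cos(a),np.sin(a)]);ey=np.array([-np.sin(a),np.cos(a)]);g=np.array([552.7,-.8])
for n in("w1","w2","scene0","side0"):
    c=dict(np.load(n+".npz"));P=(wcloud if n[0]=="w" else cloud)(c)*1000;ok=c["z_map"]>0
    X=(P[...,:2]-g)@ex;Y=(P[...,:2]-g)@ey;Z=P[...,2];f=lambda v,m:np.percentile(v[m],[2,50,98]).round(1) if m.sum()>10 else None
    print(n,"L",f(X,ok&(abs(X+42)<14)&(abs(Y)<100)&(Z>32)&(Z<40)),"R",f(X,ok&(abs(X-42)<14)&(abs(Y)<100)&(Z>32)&(Z<40)),"open",f(Y,ok&(abs(X)<50)&(abs(Y+125)<25)&(Z>9)&(Z<40)),"post",f(X,ok&(abs(X)<40)&(Z>75)&(Z<88)&(Y>95)&(Y<135)),f(Y,ok&(abs(X)<40)&(Z>75)&(Z<88)&(Y>95)&(Y<135)),"floorz",f(Z,ok&(abs(X)<20)&(abs(Y)<80)))
go([.567,.317,.22],np.radians(77))
```

```text
w1 L [-46.8 -41.  -34.9] R [34.7 41.1 47.6] open [-125.  -112.9 -101.4] post None None floorz [12.8 14.7 16.5]
w2 L [-47.2 -41.4 -34.9] R [34.9 41.6 48. ] open [-124.5 -111.6 -100.4] post [-19.4   0.3  19.1] [104.6 111.9 119.2] floorz [ 13.3 428.3 464.2]
scene0 L [-48.1 -42.8 -34.3] R [31.2 40.9 50. ] open [-124.2 -111.1 -100.3] post [-19.5  -2.3  19.6] [104.9 113.  120.4] floorz [12.7 15.7 18.7]
side0 L [-48.7 -41.6 -33.6] R [31.2 38.6 45.6] open [-127.1 -118.7 -101. ] post [-19.7   0.3  17.4] [100.5 106.1 119.9] floorz [-628.2   16.2   18.9]
xyz [258.3  -8.  116.8] turn [-1.000e-03  0.000e+00 -1.531e+00] rows>= 12.3
```

apply_moves --rows '[{"xyz": [258,-8,116],"turn": [0,0,-1.531],"grip": 1},{"xyz": [258,-8,116],"turn": [0,0,-1.531],"grip": 1},{"xyz": [258,-8,116],"turn": [0,0,-1.531],"grip": 1},{"xyz": [258,-8,116],"turn": [0,0,-1.531],"grip": 1},{"xyz": [258,-8,116],"turn": [0,0,-1.531],"grip": 1},{"xyz": [258,-8,116],"turn": [0,0,-1.531],"grip": 1},{"xyz": [258,-8,116],"turn": [0,0,-1.531],"grip": 1},{"xyz": [258,-8,116],"turn": [0,0,-1.531],"grip": 1},{"xyz": [258,-8,116],"turn": [0,0,-1.531],"grip": 1},{"xyz": [258,-8,116],"turn": [0,0,-1.531],"grip": 1},{"xyz": [258,-8,116],"turn": [0,0,-1.531],"grip": 1},{"xyz": [258,-8,116],"turn": [0,0,-1.531],"grip": 1}]'

```text
clock: 3.0
tcp_pos: [0.5678, 0.3153, 0.2211]
orientation: [-0.0, 0.127, 0.992, -0.0]
wrist_force: [-0.4, -0.1, 0.1]
finger_gap: 0.0853
grip_force: 0.0
```

apply_moves --rows '[{"xyz": [0,0,0],"turn": [0,0,0],"grip": 0.85},{"xyz": [0,0,0],"turn": [0,0,0],"grip": 0.82}]'

```text
clock: 3.17
tcp_pos: [0.5677, 0.3157, 0.2213]
orientation: [0.0, 0.132, 0.991, -0.0]
wrist_force: [-0.5, 0.1, 0.5]
finger_gap: 0.0704
grip_force: 0.0
```

Run:
```python
from fit import *
s=env.get_state();print(s["clock"],s["tcp_pos"],s["finger_gap"],s["joint_pos"].round(3))
c=imaging.read_camera("wrist");cv2.imwrite("pics/w3.png",c["color"]);np.savez("w3.npz",**c)
P=wcloud(c);ok=c["z_map"]>0
Q=rect(P,ok,(.567,.317),.06,.005,.0125,"thin");rect(P,ok,(.567,.317),.06,.0045,.0125,"thin");rect(P,ok,(.44,.23),.06,.015,.025,"thick")
```

```text
3.1667 [0.56771972 0.31572883 0.22128429] 0.07042134406897294 [ 0.384  0.463  0.309  1.417 -0.     0.648]
thin c [565.4 313.7] size [48.9 58. ] ang 75.8 z med 0.0080 p95 0.0094 n 1604
thin c [565.4 313.7] size [48.9 58. ] ang 75.8 z med 0.0080 p95 0.0094 n 1604
thick c [441.2 231.5] size [57.2 58.6] ang 80.2 z med 0.0196 p95 0.0209 n 1708
```

View pics/w3.png

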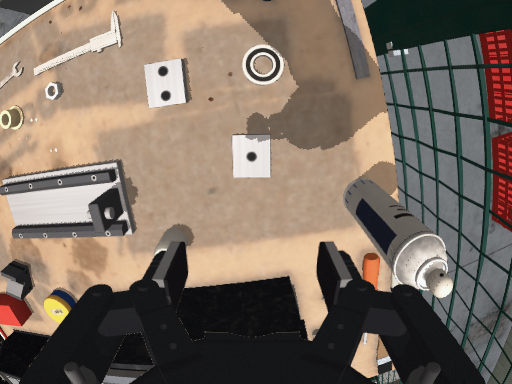

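The thin plate is clear at (251,156) with its one hole; the spray can at (400,230) and the grease bottle stand well off. I'll check how far the fingertips really reach at this opening.

Run:
```python
from fit import *
for n,p,a in(("w2",[.5267,.0625,.3367],None),("w3",[.5677,.3157,.2213],None)):
    q={"w2":[0,.77,.638,-.001],"w3":[0,.132,.991,0]}[n];R=Ro.from_quat([q[1],q[2],q[3],q[0]])
    c=dict(np.load(n+".npz"));T=R.inv().apply((wcloud(c).reshape(-1,3)-p))*1000
    m=(c["z_map"].ravel()>0)&(abs(T[:,1])<65)&(abs(T[:,0])<16)&(T[:,2]<30)&(T[:,2]>-60)
    for s in(-1,1):
        S=T[m&(T[:,1]*s>20)];print(n,s,len(S),"z max",np.percentile(S[:,2],[90,97,99.5]).round(1),"y",np.percentile(S[:,1],[1,99]).round(1),"tip y", S[S[:,2]>np.percentile(S[:,2],90)].mean(0).round(1))
go([.5654,.3137,.03],np.radians(75.8))
```

```text
w2 -1 813 z max [-43.9 -41.5 -40.2] y [-56.2 -42.4] tip y [  0.7 -43.3 -42.3]
w2 1 819 z max [-44.  -41.9 -40.3] y [42.  55.6] tip y [  0.8  43.  -42.4]
w3 -1 970 z max [-40.2 -37.1 -35.2] y [-49.2 -35.5] tip y [  2.2 -36.4 -38. ]
w3 1 961 z max [-39.9 -36.7 -35.4] y [33.8 47.6] tip y [  2.9  34.7 -37.7]
xyz [  1.6  -2.8 191.3] turn [-0.     0.    -0.016] rows>= 4.6
```

Run:
```python
from fit import *
p=np.array([.5677,.3157,.2213]);R=Ro.from_quat([.132,.991,0,0])
c=dict(np.load("w3.npz"));K=c["camera_matrix"];T=R.inv().apply((wcloud(c).reshape(-1,3)-p)).reshape(384,512,3)*1000
def proj(t):
    w=R.apply(np.array(t)/1000)+p;q=c["view"][:3,:3]@w+c["view"][:3,3];th=np.arctan2(np.hypot(q[0],q[1]),q[2]);f=np.arctan2(q[1],q[0]);return (K[0,2]+K[0,0]*th*np.cos(f),K[1,2]+K[0,0]*th*np.sin(f))
for t in([0,0,0],[11,-36,0],[11,-36,-10],[11,-36,-20],[11,-36,-40]):print(t,np.round(proj(t)))
for v in range(236,300,6):print(v,T[v,175].round(0),T[v,185].round(0))
```

```text
[0, 0, 0] [253. 229.]
[11, -36, 0] [196. 212.]
[11, -36, -10] [193. 219.]
[11, -36, -20] [190. 226.]
[11, -36, -40] [182. 243.]
236 [-108. -109.  196.] [-117.  -99.  214.]
242 [ 10. -40. -38.] [-123.  -98.  206.]
248 [ 11. -38. -45.] [  5. -36. -34.]
254 [ 11. -37. -52.] [  2. -36. -35.]
260 [ 11. -36. -57.] [  0. -36. -39.]
266 [  9. -36. -58.] [ -3. -36. -40.]
272 [  6. -36. -59.] [ -6. -36. -42.]
278 [  4. -36. -61.] [-10. -36. -41.]
284 [  2. -36. -62.] [-211. -110.  221.]
290 [ -1. -36. -63.] [-217. -109.  213.]
296 [ -3. -36. -66.] [-216. -106.  195.]
```

apply_moves --rows '[{"xyz": [1.6,-2.5,191],"turn": [0,0,-0.016],"grip": 0.82},{"xyz": [1.6,-2.5,191],"turn": [0,0,-0.016],"grip": 0.82},{"xyz": [1.6,-2.5,191],"turn": [0,0,-0.016],"grip": 0.82},{"xyz": [1.6,-2.5,191],"turn": [0,0,-0.016],"grip": 0.82},{"xyz": [1.6,-2.5,191],"turn": [0,0,-0.016],"grip": 0.82},{"xyz": [1.6,-2.5,191],"turn": [0,0,-0.016],"grip": 0.82},{"xyz": [1.6,-2.5,191],"turn": [0,0,-0.016],"grip": 0.82}]'

```text
clock: 3.8
tcp_pos: [0.5638, 0.3144, 0.029]
orientation: [-0.002, 0.122, 0.993, -0.001]
wrist_force: [-0.1, -0.1, 0.5]
finger_gap: 0.0701
grip_force: 0.0
```

Run:
```python
from fit import *
p,R=tool();print(p,env.get_state()["finger_gap"])
ims=[]
for n in("scene","side"):
    c=imaging.read_camera(n);W=cloud(c);T=R.inv().apply((W.reshape(-1,3)-p))*1000;T=T.reshape(W.shape)
    m=(c["z_map"]>0)&(abs(T[...,1])<60)&(abs(T[...,0])<16)&(T[...,2]<17)&(T[...,2]>-60)
    for s in(-1,1):
        S=T[m&(T[...,1]*s>25)];print(n,s,len(S),np.percentile(S[:,2],[50,90,99]).round(1) if len(S)>5 else "")
    K=c["camera_matrix"];q=c["view"][:3,:3]@p+c["view"][:3,3];u,v=(K@q/q[2])[:2].astype(int);print(u,v)
    ims.append(cv2.resize(c["color"][max(v-60,0):v+40,max(u-50,0):u+50],(400,400),interpolation=cv2.INTER_CUBIC))
cv2.imwrite("pics/f.png",np.hstack(ims))
```

```text
[0.56381988 0.31437219 0.02904511] 0.07011869593083113
scene -1 57 [-49.  -40.3 -36.9]
scene 1 47 [-50.5 -42.  -38.3]
181 253
side -1 38 [-50.8 -40.3 -39.4]
side 1 7 [-50.  -42.1 -42. ]
250 146
```

View pics/f.png

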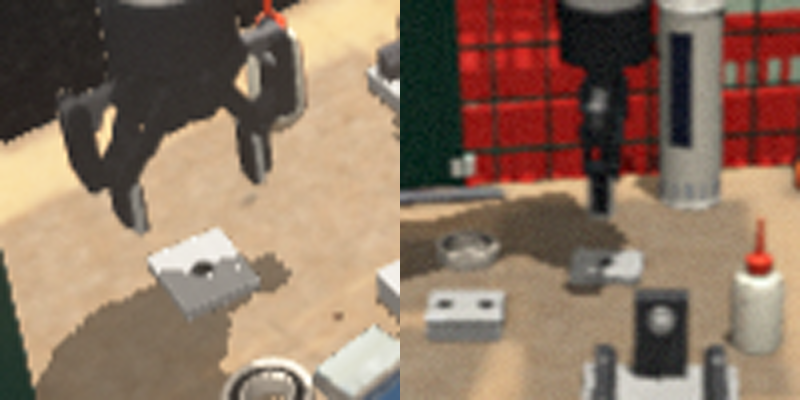

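Both views show the fingertips still about 65 mm above the table while the TCP reads 29 mm. So the real tips sit about 35 mm behind the reported TCP at this opening, and the wrist depth agrees. I'll descend in steps, watching the force.

apply_moves --rows '[{"xyz": [-1,1,27],"turn": [0,0,0],"grip": 0.82},{"xyz": [-1,1,27],"turn": [0,0,0],"grip": 0.82},{"xyz": [-1,1,40],"turn": [0,0,0],"grip": 0.82},{"xyz": [-1,1,40],"turn": [0,0,0],"grip": 0.82},{"xyz": [-1,1,40],"turn": [0,0,0],"grip": 0.82}]'

```text
clock: 4.32
tcp_pos: [0.5665, 0.3163, -0.0084]
orientation: [0.0, 0.121, 0.993, 0.0]
wrist_force: [-0.3, -0.2, 0.1]
finger_gap: 0.0697
grip_force: 0.0
```

```bash
cat > tips.py <<'E'
from fit import *
p,R=tool();print(p,env.get_state()["finger_gap"],env.get_state()["wrist_force"])
for n in("wrist","scene","side"):
    c=imaging.read_camera(n);W=(wcloud if n=="wrist" else cloud)(c);T=(R.inv().apply((W.reshape(-1,3)-p))*1000).reshape(W.shape)
    m=(c["z_map"]>0)&(abs(T[...,1])<60)&(abs(T[...,0])<16)&(W[...,2]>.011)&(W[...,2]<.1)
    for s in(-1,1):
        S=T[m&(T[...,1]*s>25)];print(n,s,len(S),"tip rel TCP",np.percentile(S[:,2],[90,98]).round(1) if len(S)>5 else "")
E
python3 tips.py
```

```text
[ 0.56652038  0.31625227 -0.00837522] 0.06971377616160769 [-0.33442088 -0.19615853  0.0531974 ]
wrist -1 5500 tip rel TCP [-51.4 -40.6]
wrist 1 5810 tip rel TCP [-52.1 -41.1]
scene -1 208 tip rel TCP [-47.2 -40.1]
scene 1 245 tip rel TCP [-53.  -43.6]
side -1 90 tip rel TCP [-43.  -38.5]
side 1 22 tip rel TCP [-43.7 -41.7]
```

Run:
```python
from h import *
go([.5654,.3137,-.022],np.radians(75.8))
```

```text
xyz [ 1.  -3.2 13.9] turn [0.001 0.002 0.006] rows>= 0.3
```

apply_moves --rows '[{"xyz": [1,-2.5,14],"turn": [0,0,0],"grip": 0.82},{"xyz": [1,-2.5,14],"turn": [0,0,0],"grip": 0.82},{"xyz": [1,-2.5,14],"turn": [0,0,0],"grip": 0.82}]'

```text
clock: 4.72
tcp_pos: [0.564, 0.3137, -0.0238]
orientation: [-0.0, 0.121, 0.993, -0.0]
wrist_force: [0.0, -0.5, -0.1]
finger_gap: 0.07
grip_force: 0.0
```

Run:
```python
from fit import *
p,R=tool();print(p,env.get_state()["wrist_force"])
c=imaging.read_camera("wrist");W=wcloud(c);T=(R.inv().apply((W.reshape(-1,3)-p))*1000).reshape(W.shape)
for s in(-1,1):
    m=(c["z_map"]>0)&(abs(T[...,0]-8)<4)&(abs(T[...,1]*s-42)<8)
    h=np.histogram(W[m][:,2]*1000,bins=np.arange(-6,40,3));print(h[0])
    m=(c["z_map"]>0)&(abs(T[...,0])<8)&(abs(T[...,1]*s-36)<3);print(np.histogram(W[m][:,2]*1000,bins=np.arange(-6,40,3))[0])
m=(c["z_map"]>0)&(abs(T[...,0])<40)&(abs(T[...,1])<31)&(abs(W[...,2]-.0085)<.003)
r=cv2.minAreaRect((W[m][:,:2]*1000).astype(np.float32));print(r)
cv2.imwrite("pics/w4.png",c["color"])
```

```text
[ 0.56401902  0.31368735 -0.02375285] [ 0.01201779 -0.50601337 -0.1008892 ]
[  0 269  83   0   0   4  19  52  67  86  99  89 101 107 120]
[  0 195  52   0   0   4  39  44  39  39  50  44  47  54  56]
[  0 260  85   0   0   3  13  47  71  95  78  84 100  98  95]
[  0 148  42   0   0  10  40  36  42  45  43  45  55  50  58]
((565.6080322265625, 314.51568603515625), (50.4380989074707, 58.80459213256836), 75.72086334228516)
```

View pics/w4.png

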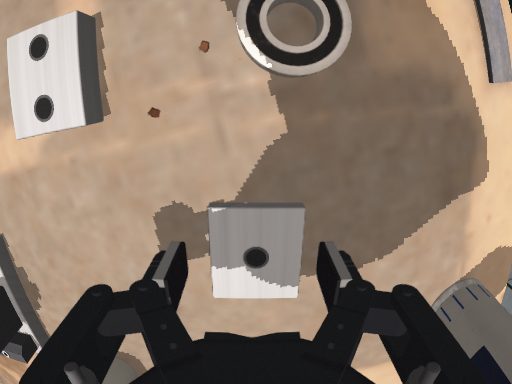

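Tips are now about 10 mm above the table, straddling the plate (209–304, 203–298). I'll go down 5 mm more and close.

apply_moves --force 40 --rows '[{"xyz": [-1,0,4.5],"turn": [0,0,0],"grip": 0.8},{"xyz": [-1,0,4.5],"turn": [0,0,0],"grip": 0.7},{"xyz": [-1,0,4.5],"turn": [0,0,0],"grip": 0.5},{"xyz": [-1,0,4.5],"turn": [0,0,0],"grip": 0.4},{"xyz": [-1,0,4.5],"turn": [0,0,0],"grip": 0.4},{"xyz": [-1,0,4.5],"turn": [0,0,0],"grip": 0.4}]'

```text
clock: 5.27
tcp_pos: [0.5659, 0.3139, -0.0279]
orientation: [0.0, 0.121, 0.993, 0.0]
wrist_force: [-0.7, 0.5, 2.2]
finger_gap: 0.0485
grip_force: 41.9
```

apply_moves --rows '[{"xyz": [0,0,-20],"turn": [0,0,0],"grip": 0.4},{"xyz": [0,0,-60],"turn": [0,0,0],"grip": 0.4},{"xyz": [0,0,-100],"turn": [0,0,0],"grip": 0.4},{"xyz": [0,0,-120],"turn": [0,0,0],"grip": 0.4},{"xyz": [0,0,-120],"turn": [0,0,0],"grip": 0.4}]'

```text
clock: 5.68
tcp_pos: [0.5688, 0.315, 0.0976]
orientation: [0.004, 0.121, 0.993, 0.002]
wrist_force: [1.2, 1.2, -1.5]
finger_gap: 0.0485
grip_force: 42.2
```

```bash
cat >> fit.py <<'E'
BA=np.radians(-10.12);BC=np.array([.5527,-.0008])
def bed(x,y,z):
    e=np.array([np.cos(BA),np.sin(BA)]);f=np.array([-np.sin(BA),np.cos(BA)]);return np.array([*(BC+x*e+y*f),z])
E
python3 - <<'E'
from fit import *
p,R=tool();print(p,env.get_state()["finger_gap"])
c=imaging.read_camera("wrist");W=wcloud(c);T=(R.inv().apply((W.reshape(-1,3)-p))*1000).reshape(W.shape)
m=(c["z_map"]>0)&(abs(T[...,0])<45)&(abs(T[...,1])<22)&(T[...,2]>-50)&(T[...,2]<-10)
print(m.sum(),np.percentile(T[m],[1,50,99],axis=0).round(1));A=T[m];print(np.linalg.lstsq(np.c_[A[:,:2],np.ones(len(A))],A[:,2],rcond=None)[0])
t=bed(0,-.051,.095);print(t);go(t,BA+np.pi/2)
E
```

```text
[0.56884274 0.31502969 0.0976364 ] 0.048537157184275266
8198 [[-28.2 -21.5 -37.2]
 [  5.4  -0.2 -35.9]
 [ 29.   21.5 -30.5]]
[ 1.49403051e-02  9.24517331e-04 -3.58013290e+01]
[ 0.54373877 -0.05100654  0.095     ]
xyz [ -64.5 -360.5   -1.3] turn [ 0.003  0.005 -0.065] rows>= 8.8
```

apply_moves --rows '[{"xyz": [-64.5,-360.5,-10],"turn": [0,0,-0.065],"grip": 0.4},{"xyz": [-64.5,-360.5,-10],"turn": [0,0,-0.065],"grip": 0.4},{"xyz": [-64.5,-360.5,-10],"turn": [0,0,-0.065],"grip": 0.4},{"xyz": [-64.5,-360.5,-10],"turn": [0,0,-0.065],"grip": 0.4},{"xyz": [-64.5,-360.5,-10],"turn": [0,0,-0.065],"grip": 0.4},{"xyz": [-64.5,-360.5,-10],"turn": [0,0,-0.065],"grip": 0.4},{"xyz": [-64.5,-360.5,-10],"turn": [0,0,-0.065],"grip": 0.4},{"xyz": [-64.5,-360.5,-10],"turn": [0,0,-0.065],"grip": 0.4},{"xyz": [-64.5,-360.5,-10],"turn": [0,0,-0.065],"grip": 0.4},{"xyz": [-64.5,-360.5,-10],"turn": [0,0,-0.065],"grip": 0.4},{"xyz": [-64.5,-360.5,-10],"turn": [0,0,-0.065],"grip": 0.4},{"xyz": [-64.5,-360.5,-10],"turn": [0,0,-0.065],"grip": 0.4}]'

```text
clock: 6.73
tcp_pos: [0.5404, -0.0514, 0.0999]
orientation: [-0.002, 0.089, 0.996, 0.0]
wrist_force: [-0.0, 0.6, -1.4]
finger_gap: 0.0485
grip_force: 42.4
```

Run:
```python
from fit import *
p,R=tool();print(p,env.get_state()["qvel"].round(3));go(bed(0,-.051,.03),BA+np.pi/2)
c=imaging.read_camera("wrist");W=wcloud(c);T=(R.inv().apply((W.reshape(-1,3)-p))*1000).reshape(W.shape)
m=(c["z_map"]>0)&(abs(T[...,0])<45)&(abs(T[...,1])<22)&(T[...,2]>-50)&(T[...,2]<-10);print(np.percentile(T[m],[1,50,99],axis=0).round(1))
# bed rails as seen now
X=(W[...,:2]-BC)@[np.cos(BA),np.sin(BA)]*1000;Y=(W[...,:2]-BC)@[-np.sin(BA),np.cos(BA)]*1000;Z=W[...,2]*1000
for s in(-1,1):
    for lo,hi in((-110,-80),(20,80)):
        k=(c["z_map"]>0)&(Z>33.5)&(Z<37)&(X*s>25)&(X*s<60)&(Y>lo)&(Y<hi);print(s,lo,k.sum(),np.percentile(X[k],[2,50,98]).round(1) if k.sum()>20 else"")
```

```text
[ 0.54039795 -0.05138253  0.09992612] [ 0.031 -0.006  0.008  0.002 -0.001 -0.002]
xyz [-3.5  0.9 69.9] turn [ 0.001 -0.003 -0.001] rows>= 1.7
[[-27.9 -21.5 -37.2]
 [  5.5  -0.2 -35.9]
 [ 29.1  21.5 -30.3]]
-1 -110 478 [-47.3 -41.8 -36. ]
-1 20 792 [-46.9 -41.6 -35.6]
1 -110 25 [36.  39.4 44. ]
1 20 616 [36.4 41.8 47.6]
```

apply_moves --rows '[{"xyz": [-1,0.5,40],"turn": [0,0,0],"grip": 0.4},{"xyz": [-1,0.5,75],"turn": [0,0,0],"grip": 0.4},{"xyz": [-1,0.5,75],"turn": [0,0,0],"grip": 0.4},{"xyz": [-1,0.5,75],"turn": [0,0,0],"grip": 0.4},{"xyz": [-1,0.5,75],"turn": [0,0,0],"grip": 0.4}]'

```text
clock: 7.2
tcp_pos: [0.5434, -0.0505, 0.0276]
orientation: [0.0, 0.087, 0.996, -0.0]
wrist_force: [0.0, 0.1, -2.4]
finger_gap: 0.0483
grip_force: 42.7
```

Run:
```python
from fit import *
p,R=tool();print(p);go(bed(.0,-.051,-.011),BA+np.pi/2)
```

```text
[ 0.54338376 -0.05051044  0.02763003]
xyz [-0.4 -0.4 38.6] turn [-0.     0.     0.002] rows>= 0.9
```

apply_moves --rows '[{"xyz": [-0.5,-0.5,10],"turn": [0,0,0],"grip": 0.4},{"xyz": [-0.5,-0.5,20],"turn": [0,0,0],"grip": 0.4},{"xyz": [-0.5,-0.5,28],"turn": [0,0,0],"grip": 0.4},{"xyz": [-0.5,-0.5,34],"turn": [0,0,0],"grip": 0.4},{"xyz": [-0.5,-0.5,39],"turn": [0,0,0],"grip": 0.4},{"xyz": [-0.5,-0.5,39],"turn": [0,0,0],"grip": 0.4},{"xyz": [-0.5,-0.5,39],"turn": [0,0,0],"grip": 0.4}]'

```text
clock: 7.78
tcp_pos: [0.5431, -0.0521, -0.0126]
orientation: [-0.0, 0.088, 0.996, -0.0]
wrist_force: [-0.1, 0.0, -1.1]
finger_gap: 0.0482
grip_force: 42.7
```

apply_moves --rows '[{"xyz": [0,0,0.7],"turn": [0,0,0],"grip": 0.4},{"xyz": [0,0,0.7],"turn": [0,0,0],"grip": 0.65},{"xyz": [0,0,0.7],"turn": [0,0,0],"grip": 0.75},{"xyz": [0,0,0],"turn": [0,0,0],"grip": 0.75},{"xyz": [0,0,-20],"turn": [0,0,0],"grip": 0.75},{"xyz": [0,0,-60],"turn": [0,0,0],"grip": 0.75},{"xyz": [0,0,-100],"turn": [0,0,0],"grip": 0.9},{"xyz": [0,0,-140],"turn": [0,0,0],"grip": 1},{"xyz": [0,0,-160],"turn": [0,0,0],"grip": 1},{"xyz": [0,0,-160],"turn": [0,0,0],"grip": 1}]'

```text
clock: 8.62
tcp_pos: [0.547, -0.0529, 0.1538]
orientation: [0.005, 0.088, 0.996, -0.001]
wrist_force: [0.4, -0.0, -0.6]
finger_gap: 0.0854
grip_force: 0.0
```

```bash
cat >> fit.py <<'E'
def inbed(W):
    d=W[...,:2]-BC;return d@[np.cos(BA),np.sin(BA)]*1000,d@[-np.sin(BA),np.cos(BA)]*1000,W[...,2]*1000
E
python3 - <<'E'
from fit import *
c=imaging.read_camera("wrist");cv2.imwrite("pics/w5.png",c["color"]);W=wcloud(c);X,Y,Z=inbed(W)
m=(c["z_map"]>0)&(abs(X)<31)&(abs(Y+51)<40)&(abs(Z-23.5)<4)
B=np.c_[X[m],Y[m]];print(cv2.minAreaRect(B.astype(np.float32)),np.median(Z[m]));print(np.percentile(B,[2,98],axis=0));A=np.linalg.lstsq(np.c_[B,np.ones(len(B))],Z[m],rcond=None)[0];print(A)
# veeL grasp: tool y along 23.5deg, (.4205,-.274)
p,R=tool();print(p,env.get_state()["joint_pos"].round(2))
go([.4205,-.274,.14],np.radians(23.5));go([.6668,-.2036,.14],np.radians(-26))
E
```

```text
((0.11743736267089844, -53.2625846862793), (50.23477554321289, 61.73450469970703), 89.99177551269531) 22.986974416432986
[[-28.17887673 -77.10016157]
 [ 26.46417733 -29.27636301]]
[-5.89440444e-03  1.10456108e-03  2.30472735e+01]
[ 0.54558989 -0.0525853   0.15089329] [-0.24  0.28 -0.14  1.15 -0.   -0.07]
xyz [  84.3 -240.    10.5] turn [0.003 0.006 0.984] rows>= 7.9
xyz [-145.8 -127.3   11.9] turn [-0.005  0.005 -1.294] rows>= 10.4
```

The plate lies flat in the channel (bed x≈0, y≈-53, top z≈23). Next is the right-hand block.

apply_moves --rows '[{"xyz": [-146,-127,10],"turn": [0,0,-1.294],"grip": 0.85},{"xyz": [-146,-127,10],"turn": [0,0,-1.294],"grip": 0.85},{"xyz": [-146,-127,10],"turn": [0,0,-1.294],"grip": 0.85},{"xyz": [-146,-127,10],"turn": [0,0,-1.294],"grip": 0.85},{"xyz": [-146,-127,10],"turn": [0,0,-1.294],"grip": 0.85},{"xyz": [-146,-127,10],"turn": [0,0,-1.294],"grip": 0.85},{"xyz": [-146,-127,10],"turn": [0,0,-1.294],"grip": 0.85},{"xyz": [-146,-127,10],"turn": [0,0,-1.294],"grip": 0.85},{"xyz": [-146,-127,10],"turn": [0,0,-1.294],"grip": 0.85},{"xyz": [-146,-127,10],"turn": [0,0,-1.294],"grip": 0.85},{"xyz": [-146,-127,10],"turn": [0,0,-1.294],"grip": 0.85},{"xyz": [-146,-127,10],"turn": [0,0,-1.294],"grip": 0.85}]'

```text
clock: 9.67
tcp_pos: [0.6637, -0.2024, 0.1353]
orientation: [-0.001, -0.53, 0.848, 0.001]
wrist_force: [0.6, 0.1, 0.8]
finger_gap: 0.0727
grip_force: 0.0
```

```bash
cat > vee.py <<'E'
from fit import *
import sys
# measure a vee block near ctr (m) with x axis angle a: extents of tops in its frame
def vee(ctr,a,z0=0.,):
    p,R=tool();c=imaging.read_camera("wrist");W=wcloud(c)
    e=np.array([np.cos(a),np.sin(a)]);f=np.array([-np.sin(a),np.cos(a)]);d=(W[...,:2]-ctr)*1000
    m=(c["z_map"]>0)&(abs(d@e)<36)&(abs(d@f)<30)&(W[...,2]>z0+.033)&(W[...,2]<z0+.05)
    r=cv2.minAreaRect((W[m][:,:2]*1000).astype(np.float32));print("vee",m.sum(),r,"ztop",np.percentile(W[m][:,2],90));return c
E
python3 - <<'E'
from vee import *
print(tool()[0]);vee([.6668,-.2036],np.radians(-26))
go([.6668,-.2036,.06],np.radians(-26));print(env.get_state()["joint_pos"].round(2))
E
```

```text
[ 0.66368383 -0.20237373  0.13531235]
vee 2253 ((667.5030517578125, -204.26205444335938), (44.88258743286133, 58.238224029541016), 64.39261627197266) ztop 0.04602063378959201
xyz [-0.3 -3.5 75.6] turn [ 0.003 -0.    -0.001] rows>= 1.8
[-0.41  0.58  0.29  1.28 -0.   -1.53]
```

apply_moves --rows '[{"xyz": [0,-2,40],"turn": [0,0,0],"grip": 0.85},{"xyz": [0,-2,80],"turn": [0,0,0],"grip": 0.85},{"xyz": [0,-2,110],"turn": [0,0,0],"grip": 0.85},{"xyz": [0,-2,110],"turn": [0,0,0],"grip": 0.85},{"xyz": [0,-2,110],"turn": [0,0,0],"grip": 0.85}]'

```text
clock: 10.13
tcp_pos: [0.6641, -0.2026, 0.0251]
orientation: [-0.002, -0.53, 0.848, 0.002]
wrist_force: [0.6, 0.5, 1.1]
finger_gap: 0.0726
grip_force: 0.0
```

Run:
```python
from fit import *
print(tool()[0]);go([.6673,-.2040,-.006],np.radians(-25.7))
```

```text
[ 0.66412164 -0.20258852  0.02505643]
xyz [-0.1 -3.7 31. ] turn [ 0.006 -0.    -0.006] rows>= 0.7
```

apply_moves --force 60 --rows '[{"xyz": [0,-2.5,20],"turn": [0,0,0],"grip": 0.85},{"xyz": [0,-2.5,31],"turn": [0,0,0],"grip": 0.85},{"xyz": [0,-2.5,31],"turn": [0,0,0],"grip": 0.8},{"xyz": [0,-2.5,31],"turn": [0,0,0],"grip": 0.6},{"xyz": [0,-2.5,31],"turn": [0,0,0],"grip": 0.5},{"xyz": [0,-2.5,31],"turn": [0,0,0],"grip": 0.5},{"xyz": [0,-2.5,31],"turn": [0,0,0],"grip": 0.5}]'

```text
clock: 10.72
tcp_pos: [0.6692, -0.2049, -0.0019]
orientation: [0.0, -0.53, 0.848, -0.001]
wrist_force: [-1.3, 1.4, 2.6]
finger_gap: 0.0566
grip_force: 68.7
```

apply_moves --rows '[{"xyz": [0,0,-10],"turn": [0,0,0],"grip": 0.5},{"xyz": [0,0,-40],"turn": [0,0,0],"grip": 0.5},{"xyz": [0,0,-80],"turn": [0,0,0],"grip": 0.5},{"xyz": [0,0,-100],"turn": [0,0,0],"grip": 0.5},{"xyz": [0,0,-100],"turn": [0,0,0],"grip": 0.5},{"xyz": [0,0,-100],"turn": [0,0,0],"grip": 0.5}]'

```text
clock: 11.22
tcp_pos: [0.6696, -0.2051, 0.0979]
orientation: [0.001, -0.53, 0.848, -0.001]
wrist_force: [-0.2, -0.2, -6.5]
finger_gap: 0.057
grip_force: 67.9
```

```bash
cat > held.py <<'E'
from fit import *
def held():
    p,R=tool();c=imaging.read_camera("wrist");W=wcloud(c);T=(R.inv().apply((W.reshape(-1,3)-p))*1000).reshape(W.shape)
    m=(c["z_map"]>0)&(abs(T[...,0])<35)&(abs(T[...,1])<26)&(T[...,2]>-62)&(T[...,2]<-10);A=T[m]
    print("tcp",p,"gap",env.get_state()["finger_gap"],m.sum(),np.percentile(A,[1,50,99],axis=0).round(1).tolist())
    t=A[abs(A[:,1])>21];q=np.linalg.lstsq(np.c_[t[:,:2],np.ones(len(t))],t[:,2],rcond=None)[0];print("flats plane",q.round(3), "x",np.percentile(t[:,0],[1,99]).round(1))
    r=cv2.minAreaRect(A[:,:2].astype(np.float32));print(r);return p,R
E
python3 - <<'E'
from held import *
held();t=bed(0,-.053,.11);go(t,BA)
E
```

```text
tcp [ 0.66964777 -0.20514703  0.09790191] gap 0.05648316289136853 9781 [[-21.2, -25.5, -48.5], [8.5, 0.1, -38.9], [22.4, 25.5, -11.6]]
flats plane [  0.352  -0.    -45.539] x [-20.8  22.4]
((-0.02814483642578125, -0.0059947967529296875), (51.99267578125, 45.84001159667969), 89.93661499023438)
xyz [-81.5 178.5 -14.3] turn [ 0.001  0.    -0.277] rows>= 4.7
```

apply_moves --rows '[{"xyz": [-81,178,-14],"turn": [0,0,-0.277],"grip": 0.5},{"xyz": [-81,178,-14],"turn": [0,0,-0.277],"grip": 0.5},{"xyz": [-81,178,-14],"turn": [0,0,-0.277],"grip": 0.5},{"xyz": [-81,178,-14],"turn": [0,0,-0.277],"grip": 0.5},{"xyz": [-81,178,-14],"turn": [0,0,-0.277],"grip": 0.5},{"xyz": [-81,178,-14],"turn": [0,0,-0.277],"grip": 0.5},{"xyz": [-81,178,-14],"turn": [0,0,-0.277],"grip": 0.5},{"xyz": [-81,178,-14],"turn": [0,0,-0.277],"grip": 0.5}]'

```text
clock: 11.93
tcp_pos: [0.5435, -0.0538, 0.109]
orientation: [-0.001, -0.642, 0.767, 0.001]
wrist_force: [0.2, -0.1, -4.9]
finger_gap: 0.0566
grip_force: 68.3
```

Run:
```python
from held import *
held();go(bed(0,-.0525,.04),BA)
```

```text
tcp [ 0.54350925 -0.05375381  0.10902798] gap 0.05659616859079974 9779 [[-21.2, -25.5, -48.5], [8.4, -0.1, -39.0], [22.4, 25.5, -11.8]]
flats plane [ 3.5900e-01 -3.0000e-03 -4.5559e+01] x [-20.9  22.4]
((0.01738739013671875, 0.00180816650390625), (51.99791717529297, 45.62336349487305), 89.99347686767578)
xyz [-1.7  0.9 69.3] turn [ 0.001 -0.    -0.   ] rows>= 1.7
```

apply_moves --rows '[{"xyz": [-1.5,0.7,35],"turn": [0,0,0],"grip": 0.5},{"xyz": [-1.5,0.7,65],"turn": [0,0,0],"grip": 0.5},{"xyz": [-1.5,0.7,75],"turn": [0,0,0],"grip": 0.5},{"xyz": [-1.5,0.7,75],"turn": [0,0,0],"grip": 0.5},{"xyz": [-1.5,0.7,75],"turn": [0,0,0],"grip": 0.5}]'

```text
clock: 12.4
tcp_pos: [0.5436, -0.0529, 0.0351]
orientation: [-0.001, -0.642, 0.767, 0.001]
wrist_force: [-0.1, -0.3, -5.2]
finger_gap: 0.0564
grip_force: 68.2
```

Run:
```python
from fit import *
print(tool()[0]);go(bed(0,-.0525,.0225),BA)
```

```text
[ 0.54362437 -0.05290047  0.03511841]
xyz [-0.4  0.2 12.6] turn [ 0.002 -0.    -0.001] rows>= 0.3
```

apply_moves --rows '[{"xyz": [-0.4,0.2,5],"turn": [0,0,0],"grip": 0.5},{"xyz": [-0.4,0.2,10],"turn": [0,0,0],"grip": 0.5},{"xyz": [-0.4,0.2,12],"turn": [0,0,0],"grip": 0.5},{"xyz": [-0.4,0.2,13],"turn": [0,0,0],"grip": 0.5},{"xyz": [-0.4,0.2,13.5],"turn": [0,0,0],"grip": 0.5},{"xyz": [-0.4,0.2,13.5],"turn": [0,0,0],"grip": 0.5}]'

```text
clock: 12.9
tcp_pos: [0.5438, -0.0519, 0.0224]
orientation: [0.0, -0.642, 0.767, -0.0]
wrist_force: [0.5, -0.1, -6.1]
finger_gap: 0.0568
grip_force: 68.3
```

apply_moves --rows '[{"xyz": [-0.5,0.2,0.7],"turn": [0,0,0],"grip": 0.5},{"xyz": [-0.5,0.2,1.2],"turn": [0,0,0],"grip": 0.5},{"xyz": [-0.5,0.2,1.5],"turn": [0,0,0],"grip": 0.5},{"xyz": [-0.5,0.2,1.5],"turn": [0,0,0],"grip": 0.5}]'

```text
clock: 13.23
tcp_pos: [0.5438, -0.0513, 0.0215]
orientation: [0.0, -0.642, 0.767, -0.0]
wrist_force: [-1.9, 1.2, 3.3]
finger_gap: 0.0562
grip_force: 69.4
```

apply_moves --rows '[{"xyz": [0,0,0],"turn": [0,0,0],"grip": 0.75},{"xyz": [0,0,0],"turn": [0,0,0],"grip": 0.85},{"xyz": [0,0,0],"turn": [0,0,0],"grip": 0.85},{"xyz": [0,0,-20],"turn": [0,0,0],"grip": 0.85},{"xyz": [0,0,-60],"turn": [0,0,0],"grip": 0.85},{"xyz": [0,0,-100],"turn": [0,0,0],"grip": 0.85},{"xyz": [0,0,-120],"turn": [0,0,0],"grip": 0.85},{"xyz": [0,0,-120],"turn": [0,0,0],"grip": 0.85}]'

```text
clock: 13.9
tcp_pos: [0.5475, -0.0523, 0.1466]
orientation: [0.003, -0.642, 0.767, -0.004]
wrist_force: [0.2, -0.0, 0.7]
finger_gap: 0.0726
grip_force: 0.0
```

```bash
cat > chk.py <<'E'
from fit import *
def chk(y0,z0,c):
    W=wcloud(c);X,Y,Z=inbed(W)
    m=(c["z_map"]>0)&(abs(X)<40)&(abs(Y-y0)<35)&(Z>z0+38)&(Z<z0+50)
    B=np.c_[X[m],Y[m]].astype(np.float32);r=cv2.minAreaRect(B);t=m&(Z>z0+43);q=np.linalg.lstsq(np.c_[X[t],Y[t],np.ones(t.sum())],Z[t],rcond=None)[0]
    print("block in bed",np.round(r[0],1),np.round(r[1],1),round(r[2],2),"top",np.median(Z[t]).round(1),"tilt",q[:2].round(3))
E
python3 - <<'E'
from chk import *
c=imaging.read_camera("wrist");chk(-52,23.5,c);print(env.get_state()["joint_pos"].round(2))
X,Y,Z=inbed(wcloud(c));m=(c["z_map"]>0)&(abs(X)<31)&(Y<-74)&(Y>-90)&(abs(Z-22.5)<4);print("plate edge",m.sum(),Y[m].min() if m.sum() else "")
go([.4205,-.274,.10],np.radians(23.5))
E
```

```text
block in bed [ -0.1 -51.6] [44.7 58.2] 89.98 top 68.9 tilt [0.    0.004]
[-0.24  0.28 -0.15  1.14 -0.   -1.64]
plate edge 265 -77.97755875750123
xyz [240.6  85.   43.4] turn [-0.007 -0.003 -0.587] rows>= 6.2
```

apply_moves --rows '[{"xyz": [240,85,42],"turn": [0,0,-0.587],"grip": 0.8},{"xyz": [240,85,42],"turn": [0,0,-0.587],"grip": 0.8},{"xyz": [240,85,42],"turn": [0,0,-0.587],"grip": 0.8},{"xyz": [240,85,42],"turn": [0,0,-0.587],"grip": 0.8},{"xyz": [240,85,42],"turn": [0,0,-0.587],"grip": 0.8},{"xyz": [240,85,42],"turn": [0,0,-0.587],"grip": 0.8},{"xyz": [240,85,42],"turn": [0,0,-0.587],"grip": 0.8},{"xyz": [240,85,42],"turn": [0,0,-0.587],"grip": 0.8},{"xyz": [240,85,42],"turn": [0,0,-0.587],"grip": 0.8},{"xyz": [240,85,42],"turn": [0,0,-0.587],"grip": 0.8}]'

```text
clock: 14.78
tcp_pos: [0.417, -0.2721, 0.0976]
orientation: [-0.0, 0.836, -0.549, -0.001]
wrist_force: [-0.4, 0.4, 0.6]
finger_gap: 0.0684
grip_force: 0.0
```

Run:
```python
from vee import *
print(tool()[0],env.get_state()["joint_pos"].round(2));vee([.4205,-.274],np.radians(23.5))
go([.4205,-.274,.03],np.radians(23.5))
```

```text
[ 0.41704752 -0.27208623  0.09760417] [-0.74  0.23 -0.34  1.01  0.   -2.72]
vee 2985 ((418.3829040527344, -279.0368957519531), (63.542030334472656, 48.80881881713867), 23.05843734741211) ztop 0.046087742297530175
xyz [ 3.3 -1.8 67.9] turn [0.    0.001 0.001] rows>= 1.6
```

apply_moves --rows '[{"xyz": [2.5,-1,35],"turn": [0,0,0],"grip": 0.8},{"xyz": [2.5,-1,65],"turn": [0,0,0],"grip": 0.8},{"xyz": [2.5,-1,70],"turn": [0,0,0],"grip": 0.8},{"xyz": [2.5,-1,70],"turn": [0,0,0],"grip": 0.8},{"xyz": [2.5,-1,70],"turn": [0,0,0],"grip": 0.8}]'

```text
clock: 15.25
tcp_pos: [0.4201, -0.2738, 0.0292]
orientation: [-0.0, 0.837, -0.547, -0.0]
wrist_force: [-0.0, 0.7, 0.3]
finger_gap: 0.0687
grip_force: 0.0
```

Run:
```python
from fit import *
p,R=tool();print(p);c=imaging.read_camera("wrist");W=wcloud(c);a=np.radians(23.5)
e=np.array([np.cos(a),np.sin(a)]);f=np.array([-np.sin(a),np.cos(a)]);d=(W[...,:2]-[.4205,-.274])*1000;X=d@e;Y=d@f;Z=W[...,2]
for lo,hi in((-30,-22),(22,30)):
    m=(c["z_map"]>0)&(X>lo)&(X<hi)&(abs(Y)<35)&(Z>.043)&(Z<.049);print(m.sum(),np.percentile(Y[m],[1,5,50,95,99]).round(1),np.percentile(X[m],[1,99]).round(1))
go([.4205,-.274,-.007],a)
cv2.imwrite("pics/w6.png",c["color"])
```

```text
[ 0.42012978 -0.27382708  0.02923023]
873 [-23.5 -22.6  -4.5  17.9  19.6] [-29.8 -22.1]
680 [-24.  -22.9  -4.1  17.1  19.1] [22.1 28.1]
xyz [-0.7 -0.  37. ] turn [-0.001 -0.002  0.002] rows>= 0.9
```

View pics/w6.png

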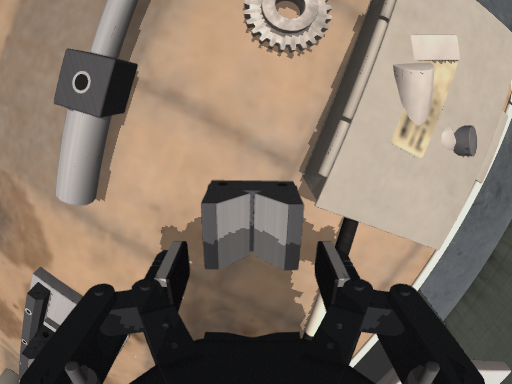

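The block is centred between the fingers at (252,225), with both fingers clear of the box corner at (325,205). I'll shift slightly and grasp.

apply_moves --force 60 --rows '[{"xyz": [1,0,20],"turn": [0,0,0],"grip": 0.8},{"xyz": [1,0,36],"turn": [0,0,0],"grip": 0.8},{"xyz": [1,0,36],"turn": [0,0,0],"grip": 0.8},{"xyz": [1,0,36],"turn": [0,0,0],"grip": 0.6},{"xyz": [1,0,36],"turn": [0,0,0],"grip": 0.5},{"xyz": [1,0,36],"turn": [0,0,0],"grip": 0.5},{"xyz": [1,0,36],"turn": [0,0,0],"grip": 0.5}]'

```text
clock: 15.88
tcp_pos: [0.4208, -0.276, -0.0059]
orientation: [0.0, 0.836, -0.548, 0.001]
wrist_force: [-1.0, 1.1, 5.6]
finger_gap: 0.0569
grip_force: 66.9
```

apply_moves --rows '[{"xyz": [0,0,-10],"turn": [0,0,0],"grip": 0.5},{"xyz": [0,0,-40],"turn": [0,0,0],"grip": 0.5},{"xyz": [0,0,-80],"turn": [0,0,0],"grip": 0.5},{"xyz": [0,0,-120],"turn": [0,0,0],"grip": 0.5},{"xyz": [0,0,-130],"turn": [0,0,0],"grip": 0.5},{"xyz": [0,0,-130],"turn": [0,0,0],"grip": 0.5}]'

```text
clock: 16.38
tcp_pos: [0.4221, -0.2775, 0.1266]
orientation: [0.001, 0.836, -0.548, 0.004]
wrist_force: [0.2, -1.0, -5.2]
finger_gap: 0.0563
grip_force: 67.0
```

Run:
```python
from held import *
held();go(bed(0,.049,.125),BA)
```

```text
tcp [ 0.42212126 -0.27747516  0.12662352] gap 0.05683030693229872 10473 [[-20.8, -25.5, -52.4], [9.7, -0.2, -42.5], [22.9, 25.4, -11.9]]
flats plane [ 4.0000e-01  3.0000e-03 -4.9354e+01] x [-20.4  22.9]
((0.3611946105957031, 0.0014095306396484375), (51.98567199707031, 45.878761291503906), 89.97852325439453)
xyz [-240.7 -258.    -1.6] turn [-0.002 -0.003  0.587] rows>= 8.5
```

apply_moves --rows '[{"xyz": [-241,-258,0],"turn": [0,0,0.587],"grip": 0.5},{"xyz": [-241,-258,0],"turn": [0,0,0.587],"grip": 0.5},{"xyz": [-241,-258,0],"turn": [0,0,0.587],"grip": 0.5},{"xyz": [-241,-258,0],"turn": [0,0,0.587],"grip": 0.5},{"xyz": [-241,-258,0],"turn": [0,0,0.587],"grip": 0.5},{"xyz": [-241,-258,0],"turn": [0,0,0.587],"grip": 0.5},{"xyz": [-241,-258,0],"turn": [0,0,0.587],"grip": 0.5},{"xyz": [-241,-258,0],"turn": [0,0,0.587],"grip": 0.5},{"xyz": [-241,-258,0],"turn": [0,0,0.587],"grip": 0.5},{"xyz": [-241,-258,0],"turn": [0,0,0.587],"grip": 0.5},{"xyz": [-241,-258,0],"turn": [0,0,0.587],"grip": 0.5},{"xyz": [-241,-258,0],"turn": [0,0,0.587],"grip": 0.5}]'

```text
clock: 17.43
tcp_pos: [0.5582, 0.0488, 0.1197]
orientation: [-0.002, -0.643, 0.766, 0.002]
wrist_force: [0.0, 0.8, -5.1]
finger_gap: 0.0566
grip_force: 67.3
```

Run:
```python
from held import *
held();go(bed(0,.050,.04),BA)
```

```text
tcp [0.55822663 0.04876987 0.1197297 ] gap 0.05736643166413082 10465 [[-20.4, -25.5, -52.4], [10.0, -0.2, -42.4], [23.1, 25.6, -11.8]]
flats plane [ 4.0000e-01  2.0000e-03 -4.9485e+01] x [-19.9  23.2]
((0.7590465545654297, -0.0006999969482421875), (45.84942626953125, 51.990291595458984), 0.006511164829134941)
xyz [-1.1 -3.3 80.3] turn [ 0.005 -0.001 -0.   ] rows>= 1.9
```

apply_moves --rows '[{"xyz": [-1,-2,40],"turn": [0,0,0],"grip": 0.5},{"xyz": [-1,-2,70],"turn": [0,0,0],"grip": 0.5},{"xyz": [-1,-2,80],"turn": [0,0,0],"grip": 0.5},{"xyz": [-1,-2,80],"turn": [0,0,0],"grip": 0.5},{"xyz": [-1,-2,80],"turn": [0,0,0],"grip": 0.5}]'

```text
clock: 17.9
tcp_pos: [0.5618, 0.048, 0.0426]
orientation: [-0.001, -0.641, 0.767, 0.001]
wrist_force: [0.9, -0.9, -4.3]
finger_gap: 0.0563
grip_force: 67.1
```

Run:
```python
from held import *
print(tool()[0]);go(bed(0,.050,.010),BA)
```

```text
[0.5617732  0.04796445 0.04255402]
xyz [-0.4  0.3 32.6] turn [ 0.002 -0.    -0.002] rows>= 0.8
```

apply_moves --rows '[{"xyz": [-0.4,0.3,8],"turn": [0,0,0],"grip": 0.5},{"xyz": [-0.4,0.3,16],"turn": [0,0,0],"grip": 0.5},{"xyz": [-0.4,0.3,24],"turn": [0,0,0],"grip": 0.5},{"xyz": [-0.4,0.3,29],"turn": [0,0,0],"grip": 0.5},{"xyz": [-0.4,0.3,32],"turn": [0,0,0],"grip": 0.5},{"xyz": [-0.4,0.3,33],"turn": [0,0,0],"grip": 0.5},{"xyz": [-0.4,0.3,33.5],"turn": [0,0,0],"grip": 0.5},{"xyz": [-0.4,0.3,33.5],"turn": [0,0,0],"grip": 0.5}]'

```text
clock: 18.57
tcp_pos: [0.5624, 0.0496, 0.0093]
orientation: [0.0, -0.642, 0.767, -0.0]
wrist_force: [0.1, -0.1, -4.8]
finger_gap: 0.0569
grip_force: 67.3
```

apply_moves --rows '[{"xyz": [0,0,0.8],"turn": [0,0,0],"grip": 0.5},{"xyz": [0,0,1.3],"turn": [0,0,0],"grip": 0.5},{"xyz": [0,0,1.3],"turn": [0,0,0],"grip": 0.5}]'

```text
clock: 18.82
tcp_pos: [0.5627, 0.0496, 0.0092]
orientation: [0.0, -0.642, 0.767, -0.0]
wrist_force: [-3.9, 1.0, 4.5]
finger_gap: 0.0566
grip_force: 68.5
```

apply_moves --rows '[{"xyz": [0,0,0.5],"turn": [0,0,0],"grip": 0.75},{"xyz": [0,0,0.5],"turn": [0,0,0],"grip": 0.82},{"xyz": [0,0,0],"turn": [0,0,0],"grip": 0.82},{"xyz": [0,0,-20],"turn": [0,0,0],"grip": 0.82},{"xyz": [0,0,-60],"turn": [0,0,0],"grip": 0.82},{"xyz": [0,0,-100],"turn": [0,0,0],"grip": 0.82},{"xyz": [0,0,-140],"turn": [0,0,0],"grip": 0.75},{"xyz": [0,0,-140],"turn": [0,0,0],"grip": 0.75}]'

```text
clock: 19.48
tcp_pos: [0.5677, 0.0493, 0.1568]
orientation: [0.005, -0.642, 0.767, -0.005]
wrist_force: [2.1, 0.2, 0.4]
finger_gap: 0.0642
grip_force: 0.0
```

Run:
```python
from chk import *
c=imaging.read_camera("wrist");chk(49,15,c);chk(-52,23.5,c);print(env.get_state()["joint_pos"].round(2))
p=[.5503,-.3215,.12];go(p,np.radians(3.6))
```

```text
block in bed [ 0.7 50.6] [44.8 58. ] 89.3 top 60.4 tilt [ 0.001 -0.001]
block in bed [ -0.1 -51.3] [58.2 43.9] 0.11 top 69.0 tilt [ 0.    -0.001]
[-0.05  0.31 -0.08  1.17 -0.   -1.45]
xyz [367.9 -48.8  33.4] turn [-0.011 -0.    -0.239] rows>= 8.9
```

Both blocks stand flat: (0.7, 50.6) on the floor and (0, -51.3) on the packing, in bed mm. Next is the shaft.

apply_moves --rows '[{"xyz": [368,-49,0],"turn": [0,0,-0.239],"grip": 0.72},{"xyz": [368,-49,0],"turn": [0,0,-0.239],"grip": 0.72},{"xyz": [368,-49,0],"turn": [0,0,-0.239],"grip": 0.72},{"xyz": [368,-49,0],"turn": [0,0,-0.239],"grip": 0.72},{"xyz": [368,-49,0],"turn": [0,0,-0.239],"grip": 0.72},{"xyz": [368,-49,30],"turn": [0,0,-0.239],"grip": 0.72},{"xyz": [368,-49,30],"turn": [0,0,-0.239],"grip": 0.72},{"xyz": [368,-49,30],"turn": [0,0,-0.239],"grip": 0.72},{"xyz": [368,-49,40],"turn": [0,0,-0.239],"grip": 0.72},{"xyz": [368,-49,40],"turn": [0,0,-0.239],"grip": 0.72},{"xyz": [368,-49,40],"turn": [0,0,-0.239],"grip": 0.72},{"xyz": [368,-49,40],"turn": [0,0,-0.239],"grip": 0.72}]'

```text
clock: 20.53
tcp_pos: [0.5451, -0.321, 0.1065]
orientation: [-0.0, 0.728, -0.685, -0.001]
wrist_force: [0.4, 0.6, -0.1]
finger_gap: 0.0611
grip_force: 0.0
```

Run:
```python
from fit import *
p,R=tool();print(p,env.get_state()["finger_gap"]);c=imaging.read_camera("wrist");W=wcloud(c);a=np.radians(3.6)
e=np.array([np.cos(a),np.sin(a)]);f=np.array([-np.sin(a),np.cos(a)]);d=(W[...,:2]-[.5503,-.3215])*1000;X=d@e;Y=d@f;Z=W[...,2]*1000
ok=c["z_map"]>0
m=ok&(abs(X)<26)&(abs(Y)<30)&(Z>36.3)&(Z<42);print(cv2.minAreaRect(np.c_[X[m],Y[m]].astype(np.float32)),np.percentile(np.c_[X[m],Y[m]],[2,98],axis=0).round(1))
for y in(-75,-60,-45,-30,30,45,60,75):
    m=ok&(abs(X)<26)&(abs(Y-y)<5)&(Z>8)&(Z<40);print(y,m.sum(),np.percentile(X[m],[1,99]).round(1) if m.sum()>9 else "")
m=ok&(abs(X)<16)&(abs(Y)<100)&(Z>15)&(Z<40);print("ends",Y[m].min(),Y[m].max())
go([.5501,-.3185,.02],a)
```

```text
[ 0.54505788 -0.32098195  0.10647112] 0.06114793779130328
((0.9276466369628906, -1.4215621948242188), (37.93962097167969, 35.97859573364258), 0.40716010332107544) [[-17.1 -18.7]
 [ 19.   15.9]]
-75 275 [-7.9 10.9]
-60 258 [-7.9 10.1]
-45 268 [-8.8 10.7]
-30 264 [-8.8 10.4]
30 338 [-14.5  16.4]
45 316 [-14.7  15.9]
60 282 [-14.8  15.6]
75 260 [-15.   14.9]
ends -83.90987333761622 81.84171733373273
xyz [-1.3 -4.7 87.3] turn [ 0.001  0.001 -0.   ] rows>= 2.1
```

apply_moves --rows '[{"xyz": [0,-4,40],"turn": [0,0,0],"grip": 0.72},{"xyz": [0,-4,75],"turn": [0,0,0],"grip": 0.72},{"xyz": [0,-4,85],"turn": [0,0,0],"grip": 0.72},{"xyz": [0,-4,85],"turn": [0,0,0],"grip": 0.72},{"xyz": [0,-4,85],"turn": [0,0,0],"grip": 0.72}]'

```text
clock: 21.0
tcp_pos: [0.5503, -0.3198, 0.0237]
orientation: [0.0, 0.729, -0.684, -0.0]
wrist_force: [-0.5, 0.6, 0.5]
finger_gap: 0.0613
grip_force: 0.0
```

Run:
```python
from fit import *
print(tool()[0]);go([.5511,-.3197,-.021],np.radians(3.9))
```

```text
[ 0.55026227 -0.31979271  0.02367973]
xyz [-0.  -0.9 44.7] turn [ 0.     0.    -0.004] rows>= 1.1
```

apply_moves --force 80 --rows '[{"xyz": [0,-0.5,25],"turn": [0,0,0],"grip": 0.72},{"xyz": [0,-0.5,40],"turn": [0,0,0],"grip": 0.72},{"xyz": [0,-0.5,44],"turn": [0,0,0],"grip": 0.72},{"xyz": [0,-0.5,44],"turn": [0,0,0],"grip": 0.5},{"xyz": [0,-0.5,44],"turn": [0,0,0],"grip": 0.3},{"xyz": [0,-0.5,44],"turn": [0,0,0],"grip": 0.3},{"xyz": [0,-0.5,44],"turn": [0,0,0],"grip": 0.3},{"xyz": [0,-0.5,44],"turn": [0,0,0],"grip": 0.3}]'

```text
clock: 21.67
tcp_pos: [0.5519, -0.322, -0.0187]
orientation: [-0.0, 0.729, -0.685, 0.002]
wrist_force: [-0.1, 1.6, 7.1]
finger_gap: 0.0366
grip_force: 82.1
```

apply_moves --rows '[{"xyz": [0,0,-5],"turn": [0,0,0],"grip": 0.3},{"xyz": [0,0,-25],"turn": [0,0,0],"grip": 0.3},{"xyz": [0,0,-60],"turn": [0,0,0],"grip": 0.3},{"xyz": [0,0,-100],"turn": [0,0,0],"grip": 0.3},{"xyz": [0,0,-135],"turn": [0,0,0],"grip": 0.3},{"xyz": [0,0,-145],"turn": [0,0,0],"grip": 0.3},{"xyz": [0,0,-145],"turn": [0,0,0],"grip": 0.3},{"xyz": [0,0,-145],"turn": [0,0,0],"grip": 0.3}]'

```text
clock: 22.33
tcp_pos: [0.5498, -0.3207, 0.1224]
orientation: [0.0, 0.729, -0.685, -0.001]
wrist_force: [-0.9, 0.7, -7.5]
finger_gap: 0.0368
grip_force: 81.9
```

```bash
cat > sh.py <<'E'
from fit import *
def shaft(tgt=None):
    p,R=tool();c=imaging.read_camera("wrist");W=wcloud(c);T=(R.inv().apply((W.reshape(-1,3)-p))*1000).reshape(W.shape)
    X,Y,Z=T[...,0],T[...,1],T[...,2];ok=c["z_map"]>0
    print("tcp",p,env.get_state()["finger_gap"])
    b=ok&(abs(Y)<17)&(abs(X)<35)&(Z<-55)&(Z>-66);print("boss top?",b.sum(),np.percentile(Z[ok&(abs(Y)<10)&(abs(X)<10)&(Z>-90)&(Z<0)],[2,50,98]).round(1))
    for x in(-80,-65,-50,-35,-25,25,35,50,65,80):
        m=ok&(abs(X-x)<4)&(abs(Y)<22)&(Z>-80)&(Z<0)
        if m.sum()>10: print(x,m.sum(),"y",np.percentile(Y[m],[2,98]).round(1),"top z",np.percentile(Z[m],[2,5]).round(1))
    m=ok&(abs(Y)<10)&(abs(X)<110)&(Z>-75)&(Z<-15);print("ends x",np.percentile(X[m],[.5,99.5]).round(1))
E
python3 - <<'E'
from sh import *
shaft();go(bed(0,-.0005+.003,.125),BA)
E
```

```text
tcp [ 0.5498257  -0.32072227  0.12242109] 0.03699862915608781
boss top? 4478 [-57.7 -56.5 -55.4]
-50 11 y [-15.2  16.6] top z [-42.4 -41.3]
-35 537 y [-14.2  15.1] top z [-53.9 -53.5]
-25 487 y [-11.9  13.3] top z [-53.7 -53.4]
25 633 y [-9.5  9.7] top z [-47.9 -47.5]
35 689 y [-9.2  9.9] top z [-48.  -47.6]
50 771 y [-9.3  9.6] top z [-48.  -47.6]
65 817 y [-9.1  9.7] top z [-47.8 -47.6]
80 842 y [-8.9  9.6] top z [-47.8 -47.5]
ends x [-39.7  83.2]
xyz [-320.8  -24.2   -3.3] turn [0.004 0.002 0.239] rows>= 7.7
```

apply_moves --rows '[{"xyz": [-318,-24,0],"turn": [0,0,0.239],"grip": 0.3},{"xyz": [-318,-24,0],"turn": [0,0,0.239],"grip": 0.3},{"xyz": [-318,-24,0],"turn": [0,0,0.239],"grip": 0.3},{"xyz": [-318,-24,0],"turn": [0,0,0.239],"grip": 0.3},{"xyz": [-318,-24,0],"turn": [0,0,0.239],"grip": 0.3},{"xyz": [-318,-24,0],"turn": [0,0,0.239],"grip": 0.3},{"xyz": [-318,-24,0],"turn": [0,0,0.239],"grip": 0.3},{"xyz": [-318,-24,0],"turn": [0,0,0.239],"grip": 0.3},{"xyz": [-318,-24,0],"turn": [0,0,0.239],"grip": 0.3},{"xyz": [-318,-24,0],"turn": [0,0,0.239],"grip": 0.3},{"xyz": [-318,-24,0],"turn": [0,0,0.239],"grip": 0.3},{"xyz": [-318,-24,0],"turn": [0,0,0.239],"grip": 0.3}]'

```text
clock: 23.38
tcp_pos: [0.5535, -0.0029, 0.122]
orientation: [-0.001, -0.642, 0.767, 0.001]
wrist_force: [0.3, 0.4, -7.2]
finger_gap: 0.0364
grip_force: 81.8
```

Run:
```python
from sh import *
shaft();go(bed(0.0003,-.0005,.045),BA)
```

```text
tcp [ 0.55350415 -0.00286342  0.12204472] 0.03685504499654909
boss top? 4496 [-57.7 -56.5 -55.4]
-50 12 y [-15.5  16.4] top z [-43.2 -43. ]
-35 518 y [-14.4  14.8] top z [-53.9 -53.5]
-25 484 y [-12.3  13.4] top z [-53.8 -53.6]
25 633 y [-9.7  9.5] top z [-47.9 -47.6]
35 694 y [-9.4  9.7] top z [-47.9 -47.6]
50 762 y [-9.5  9.3] top z [-48.  -47.6]
65 822 y [-9.3  9.6] top z [-47.9 -47.6]
80 851 y [-9.2  9.4] top z [-47.8 -47.5]
ends x [-39.6  83.3]
xyz [-1.6  1.1 77.5] turn [ 0.002 -0.    -0.002] rows>= 1.9
```

apply_moves --rows '[{"xyz": [-1.2,0.6,25],"turn": [0,0,0],"grip": 0.3},{"xyz": [-1.2,0.6,50],"turn": [0,0,0],"grip": 0.3},{"xyz": [-1.2,0.6,70],"turn": [0,0,0],"grip": 0.3},{"xyz": [-1.2,0.6,77],"turn": [0,0,0],"grip": 0.3},{"xyz": [-1.2,0.6,77],"turn": [0,0,0],"grip": 0.3},{"xyz": [-1.2,0.6,77],"turn": [0,0,0],"grip": 0.3}]'

```text
clock: 23.93
tcp_pos: [0.5542, -0.0017, 0.047]
orientation: [-0.0, -0.641, 0.767, 0.0]
wrist_force: [-0.7, -0.3, -6.4]
finger_gap: 0.0367
grip_force: 81.7
```

Run:
```python
from sh import *
print(tool()[0],[np.round(v,1) for v in inbed(tool()[0])]);go(bed(0.0003,-.0005,.027),BA)
```

```text
[ 0.55424497 -0.00169956  0.04700817] [np.float64(1.7), np.float64(-0.6), np.float64(47.0)]
xyz [-0.1  1.4 20. ] turn [ 0.    -0.    -0.001] rows>= 0.5
```

apply_moves --rows '[{"xyz": [0,1,7],"turn": [0,0,0],"grip": 0.3},{"xyz": [0,1,13],"turn": [0,0,0],"grip": 0.3},{"xyz": [0,1,17],"turn": [0,0,0],"grip": 0.3},{"xyz": [0,1,19.5],"turn": [0,0,0],"grip": 0.3},{"xyz": [0,1,20.5],"turn": [0,0,0],"grip": 0.3},{"xyz": [0,1,21],"turn": [0,0,0],"grip": 0.3},{"xyz": [0,1,21],"turn": [0,0,0],"grip": 0.3}]'

```text
clock: 24.52
tcp_pos: [0.5533, -0.0007, 0.0265]
orientation: [0.0, -0.642, 0.767, -0.0]
wrist_force: [-1.2, -0.0, -1.3]
finger_gap: 0.0368
grip_force: 82.9
```

apply_moves --rows '[{"xyz": [0,0.3,0.5],"turn": [0,0,0],"grip": 0.3},{"xyz": [0,0.3,0.8],"turn": [0,0,0],"grip": 0.3},{"xyz": [0,0.3,0.8],"turn": [0,0,0],"grip": 0.3}]'

```text
clock: 24.77
tcp_pos: [0.5534, -0.0007, 0.0264]
orientation: [0.001, -0.642, 0.767, -0.001]
wrist_force: [-3.7, 1.1, 5.4]
finger_gap: 0.0367
grip_force: 83.8
```

Run:
```python
from sh import *
s=env.get_state();print(s["wrist_force"],s["ft_torque"]);shaft()
```

```text
[-3.67214683  1.10537726  5.43280719] [ 0.13455854  0.82789617 -0.49042836]
tcp [ 0.5534223  -0.00073884  0.02638858] 0.036548243148220694
boss top? 4492 [-57.6 -56.5 -55.5]
-50 168 y [-21.6  21.8] top z [-40.3 -38.3]
-35 590 y [-20.5  20.1] top z [-53.9 -53.6]
-25 495 y [-12.   13.5] top z [-53.9 -53.6]
25 649 y [-9.3  9.6] top z [-47.8 -47.5]
35 1537 y [-21.2  21. ] top z [-47.5 -47.2]
50 1702 y [-21.1  21.2] top z [-47.4 -47.1]
65 1827 y [-21.   21.1] top z [-47.7 -47.3]
80 848 y [-9.2  9.3] top z [-48.  -47.7]
ends x [-39.6  83.3]
```

apply_moves --force 20 --rows '[{"xyz": [0,0,0],"turn": [0,0,0],"grip": 0.4},{"xyz": [0,0,0],"turn": [0,0,0],"grip": 0.48},{"xyz": [0,0,0],"turn": [0,0,0],"grip": 0.56},{"xyz": [0,0,0],"turn": [0,0,0],"grip": 0.62},{"xyz": [0,0,0],"turn": [0,0,0],"grip": 0.62},{"xyz": [0,0,-15],"turn": [0,0,0],"grip": 0.62},{"xyz": [0,0,-45],"turn": [0,0,0],"grip": 0.62},{"xyz": [0,0,-80],"turn": [0,0,0],"grip": 0.62},{"xyz": [0,0,-120],"turn": [0,0,0],"grip": 0.62},{"xyz": [0,0,-150],"turn": [0,0,0],"grip": 0.62},{"xyz": [0,0,-150],"turn": [0,0,0],"grip": 0.62},{"xyz": [0,0,-150],"turn": [0,0,0],"grip": 0.62}]'

```text
clock: 25.82
tcp_pos: [0.5548, -0.001, 0.1773]
orientation: [0.002, -0.642, 0.767, -0.002]
wrist_force: [0.2, 0.7, -1.1]
finger_gap: 0.0525
grip_force: 0.0
```

Run:
```python
from chk import *
c=imaging.read_camera("wrist");cv2.imwrite("pics/w7.png",c["color"]);X,Y,Z=inbed(wcloud(c));ok=c["z_map"]>0
for y in(-80,-70,-50,-30,-24,0,24,40,55,70,80):
    m=ok&(abs(Y-y)<3)&(abs(X)<25)&(Z>62);print(y,m.sum(),"x",np.percentile(X[m],[2,98]).round(1),"ztop",np.percentile(Z[m],97).round(1)) if m.sum()>5 else 0
m=ok&(abs(X)<9)&(Z>66)&(Z<90)&(abs(Y)<100);print("Y range",Y[m].min(),Y[m].max())
chk(-52,23.5,c)
m=ok&(abs(abs(X)-25)<3)&(Y>0)&(Y<85)&(abs(Z-61)<3);print("floor block Y",np.percentile(Y[m],[1,99]),"z",np.median(Z[m]))
print(env.get_state()["tcp_pos"],env.get_state()["clock"])
```

```text
-80 139 x [-10.    8.7] ztop 73.8
-70 333 x [-24.2  23.8] ztop 73.6
-50 296 x [-24.1  23.8] ztop 73.6
-30 253 x [-23.6  24.1] ztop 73.9
-24 329 x [-18.3  20.5] ztop 305.6
0 337 x [-25.   18.2] ztop 240.4
24 169 x [-14.   15.8] ztop 79.9
40 168 x [-14.4  16.5] ztop 79.5
55 160 x [-14.9  16.8] ztop 79.6
70 141 x [-13.9  17.1] ztop 79.6
80 106 x [-14.1  17.1] ztop 79.5
Y range -83.03773975350461 99.94480286659436
block in bed [ -0.4 -50.6] [57.8 64.8] 0.19 top 69.7 tilt [ 0.001 -0.001]
floor block Y [28.64972566 72.08467396] z 60.68712821700855
[ 0.55341147 -0.00074038  0.17537416] 25.8667
```

View pics/w7.png

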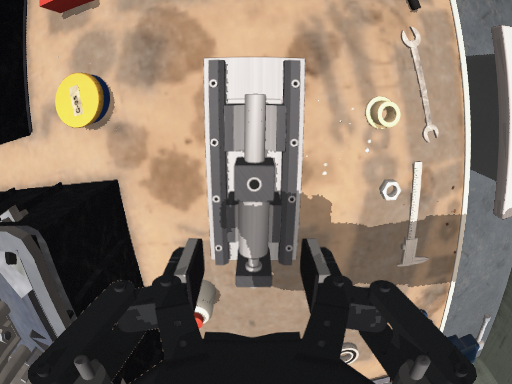

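The shaft rests level: axis at 63.6 mm at both ends, centred at y≈0, with its thick end just short of the screw at (254,262). The gripper is clear, so I'm handing in.

```bash
python3 -c "
from workcell import ticket
print(ticket.hand_in())"
```

```text
the job is handed in; nothing more can be done
None
```

The shaft lies level in both vees with its axis at 63.6 mm at both ends and its thick end about 8 mm short of the stop screw, and the job is handed in at 25.9 s; the hand-in returned no verdict.

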